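# Rack the grinding discs from the bottom crate

### The job

Lift the two upper trays off the stack and set them down clear of the disc crate, then stand every grinding disc from the bottom crate on edge in the disc rack, one to a gap and resting right down on the rails, and swing the rack's keeper bar shut over them until it snaps home. Put the trays back squarely on the disc crate in the order they were, bolt tray below and bracket tray on top. The disc crate stays where it stands, the battery pack and the spray can are not to be disturbed, and a disc must never be dropped flat on the bench.

Things in the scene. Friction and masses are not known exactly. Their poses are not given: they have to be found in the camera images.
- disc_crate: The bottom crate of the stack: grey folded steel, 200 x 150 mm outside, 113 mm high, walls 5 mm, standing loose on the bench (about 1.6 kg). Inside a plywood insert 40 mm high has four cross slots 11 mm wide, at x = -60, -20, +20, +60 mm, in which grinding discs stand on edge. Origin: centre of the underside; x along the 200 mm length, z up.
- bolt_tray: Open grey steel pan, 200 x 150 mm, 65 mm high, walls 5, floor 4, flat underside, with hex bolts, 0.7 kg. Its handle is a plywood board 12 mm thick down the middle of its length, top edge 3 mm below the rim, pinched across from above; 25 mm each side of it is free of goods. Starts on the disc crate's rim. Origin: centre of underside; x along the board, z up.
- bracket_tray: Open grey steel pan, 200 x 150 mm, 45 mm high, walls 5, floor 4, flat underside, with small angle brackets, 0.5 kg. Its handle is a plywood board 12 mm thick down the middle of its length, top edge 3 mm below the rim, pinched across from above; 25 mm each side of it is free of goods. Starts on the bolt tray's rim, topmost. Origin: centre of underside; x along the board, z up.
- disc_rack: Welded steel rack bolted to the bench, base 110 x 226 mm, 6 mm thick. Two rows of eight upright round tines, 7 mm thick with round tips 67 mm above the bench, at x = -35 and +35 mm. A post 14 mm thick carries the keeper's hinge at y = -98 mm; the detent post (34 x 22 mm, 109 mm high, its stop 128 mm) stands at y = +92 mm. Origin: centre of the base's underside; y along the rack, z up.
- rack_middle (a point): Centre of a disc standing home in the middle gap of the rack, 60 mm above the bench (disc top at 110 mm): axes as the rack's. The tines leave seven gaps 11 mm wide, at y = -54, -36, -18, 0, 18, 36, 54 mm from here; a disc stands in a gap across the rack, its spin axis along y, on two round rails. Any gaps will do; discs in neighbouring gaps are only 12 mm apart.
- keeper (a joint): Angle of the keeper bar, rad: 0 is shut (bar along the rack, 6 mm above the discs' tops, against its stop), positive is swung out to the rack's -x side, 1.7 the limit. It swings level about an upright axis and stays where left; over the last 0.1 rad it is pushed over a sprung ball (5 to 6 N at the knob), past which it is held home.
- keeper_knob (a point): Upright round black knob on the bar's free end, 22 mm thick, 36 mm tall, from 126 to 162 mm above the bench; the point lies on its axis, 148 mm above the bench, 196 mm from the hinge axis.
- keeper_hinge (a point): Point on the keeper's upright hinge axis, at the height of the bar's centre line, 122 mm above the bench (the bar is a 10 mm round rod).
- battery: Bystander: cordless-tool battery pack, red and grey, 115 x 80 mm, 110 mm high. Origin: centre of the underside.
- spray_can: Bystander: upright spray can, 66 mm in diameter, 190 mm high. Origin: centre of the underside.
- disc1: Dark grinding disc, 100 mm in diameter, 6 mm thick, 0.1 kg, paper label on one face; it starts standing on edge in the disc crate's slot at x = -60 mm, its centre 54 mm and its top 104 mm above the bench. May be absent. Origin: centre of the disc; x is its spin axis (across the 6 mm).
- disc2: Dark grinding disc, 100 mm in diameter, 6 mm thick, 0.1 kg, paper label on one face; it starts standing on edge in the disc crate's slot at x = -20 mm, its centre 54 mm and its top 104 mm above the bench. May be absent. Origin: centre of the disc; x is its spin axis (across the 6 mm).
- disc3: Dark grinding disc, 100 mm in diameter, 6 mm thick, 0.1 kg, paper label on one face; it starts standing on edge in the disc crate's slot at x = 20 mm, its centre 54 mm and its top 104 mm above the bench. May be absent. Origin: centre of the disc; x is its spin axis (across the 6 mm).
- disc4: Dark grinding disc, 100 mm in diameter, 6 mm thick, 0.1 kg, paper label on one face; it starts standing on edge in the disc crate's slot at x = 60 mm, its centre 54 mm and its top 104 mm above the bench. May be absent. Origin: centre of the disc; x is its spin axis (across the 6 mm).
There are look-alikes about, which are no part of the job. Leave any purple or red look-alike of the bracket_tray alone.

How it is judged:
By the outcome, as a careful person would: the job done as asked, in the order asked, and still so for the second after the job is handed in, with the robot touching nothing.
Of disc1, disc2, disc3, disc4 only 2 to 4 are there at a start; the rules pass over those that are not, and their reading is None.
At some moment in a run one of bolt_tray, bracket_tray may be knocked a few centimetres aside while the robot is not near it.
It also fails if it takes over 210 s, if anything falls off the work surface, if the arm or the gripper's body presses on something with over 40 N, if the wrist force passes 120 N, or if a joint passes its speed limit or range.

### The arm

A 7-joint arm with a two-finger parallel gripper is mounted at the origin on the work surface. World frame = base frame: x ahead of the robot, y to its left, z up, the work surface at z = 0. Lengths are in mm, angles in rad, forces in N, time in s.
With the tool pointing down it reaches from about 350 to 900 mm from the base axis. Payload 7.2 kg.
Tool frame: the origin (TCP) lies between the finger pads; the fingertips stand 22 mm ahead of it and the grasp point (between the pads) lies 3 mm ahead of it; z points along the fingers, y is the line along which they close (so a half turn about z gives the same grasp; the last joint's range is limited). The gripper opens to 85 mm and grips with 20 to 120 N. Pads are 22 mm wide; open, the fingers measure 114 mm over their backs; the gripper's body (76 mm by 85 mm) begins 54 mm behind the grasp point. The pads swing forward as they close: fully open they stand 13 mm farther back than shut.
Start: joints at [-1.19, 0.411, -0.013, 1.596, 0.006, 1.134, -0.082], TCP at [271.187, 563.103, 253.297] pointing down, gripper open.
Joint ranges: [-2.95, 2.95], [-0.29, 1.99], [-1.47, 1.44], [0.14, 2.54], [-1.03, 4.17], [0.13, 1.85], [-2.86, 2.86]. Speed limits (rad/s): [2.39, 2.39, 3.01, 3.01, 3.14, 3.14, 3.14].

### API

Orientations are given as a 3x3 rotation matrix whose columns are the frame's x, y, z axes.
In Python, from rig import manip, optics, close_job, silhouettes gives the robot as it stands.
- The arm moves only by the tool servo_tool, never from a script. Its argument "plan" is a list of rows, each a list of 5 numbers: the shift along the tool's x, y, z in cm, then the turn about the tool's z in degrees, then the closure, from -1 (fully open) to 1 (shut), so that 0 is half open. In form: [[x, y, z, yaw, jaw], ...]. A call has 1 to 8 rows; each row is the pose to reach, as a shift and turn from the pose commanded when the call began, along the tool's axes at that moment; what a row does not reach only later rows make up. A row lasts 1/8 s, in which the tool goes at most 62.5 mm and 10.7 degrees, less where a joint would pass 70% of its speed; a pose out of reach is approached as far as the arm can. A call with a gripper value outside its range is refused whole. The fingers move at their own pace and stop on an object; the grip force is fixed at half the most. Time passes only in rows, so rows that repeat a pose let the fingers close. It gives the time, the measured TCP pose, the force, the opening and the grip force at its end, in the units of the state.
- manip.get_state(): the state, without advancing time (a new reading comes with each control period).
- optics.capture(name): name is "scene" or "top" or "wrist"; returns (picture, depth): 480x640x3 uint8, red, green, blue; 480x640 float32, mm along the optical axis (not along the pixel's ray), 0 where there is no reading.
- optics.camera_model(name): a dict with "fx", "fy", "cx", "cy" (pixels), "k1" (the pictures are not rectified: a ray, as slopes to the right and down, at radius r is drawn at 1 + k1 r^2 times it, then the intrinsics apply), "extrinsics" (4x4, takes a point from camera to world coordinates); the wrist camera has in their place "hand_eye" (4x4, takes a point from camera to tool coordinates, whose origin is the TCP and whose axes are the flange's). Camera axes: x right, y up, looking along -z (the intrinsics and any distortion apply to the point x, -y, -z); pixel columns grow to the right and rows downward; lengths in mm; the calibration is good to about 2 mm. A picture is of the moment at which its call begins: read the wrist's pose just before it. camera_model takes no time and is no camera call.
- close_job(): hands the job in; it is judged then, once.
Trained networks look in the newest picture that a camera, given by its name, has taken for a name from the list of things; names that differ only in an ending like _2 or _b are one class to them, and where a whole thing is asked for, a point or a joint stands for the part that bears it (a point fixed in the world has none). Each returns a list of dicts, best first, with "confidence" (0 to 1); they miss things now and then, are a little off and sometimes report something else, mostly with a low value. They report only what shows in the picture. A call takes as long as a camera call. They do not tell look-alikes from the thing itself.
- silhouettes(camera, target): "pixels" (480x640 bool, what is visible of it) and "extent" ([left, top, width, height] in pixels, round what is visible of it).
The state is a dict: "clock": time; "qpos": joint angles; "dq": joint speeds; "joint_efforts": joint torques, N m; "ee_pos": TCP position; "tool_rot": TCP orientation; "ft_force": force on the tool from outside, world axes, zero at the start; "moment": the same for the moment, N m; "grip_width": opening from 0.0 (shut) to 1.0 (fully open); "grasp_force": force on a finger pad.
Only numpy, scipy, OpenCV 4.12 (cv2) and the standard library are available. Lean on these libraries where they do the work, as an engineer would, in place of code of your own. Each camera call takes 0.05 s, during which the arm holds its last target. There are 200 camera calls.

## Working session

There is one attempt and no reset: what is moved stays moved. The work goes in short steps, Python scripts to look and compute and a tool call to move; the robot and the scene stay as the last step left them, time stands still between calls to the robot, and variables do not carry over. Pictures are saved under pics/ and viewed, at most 14 in all, crops included, and the job is handed in when it is done.

Besides the shell and the picture viewer there is one more tool, called after "Call:" as name([rows], argument=value, ...), one row to a line, values as JSON. servo_tool: Moves the arm, as the interface text tells. Its arguments: {"type":"object","properties":{"plan":{"type":"array","items":{"type":"array","items":{"type":"number"}}}},"required":["plan"]}

```bash
ls; mkdir -p pics
python3 - <<'E'
from rig import manip, optics
import cv2,numpy as np
s=manip.get_state();print({k:np.round(v,3).tolist() for k,v in s.items()})
for n in("scene","top"):
    p,d=optics.capture(n);cv2.imwrite(f"pics/{n}0.png",p[:,:,::-1]);np.save(f"pics/{n}0.npy",d)
    print(n,optics.camera_model(n))
print(optics.camera_model("wrist"))
E
```

```text
pics
{'clock': 0.0, 'qpos': [-1.19, 0.412, -0.013, 1.597, 0.006, 1.134, -0.082], 'dq': [0.001, -0.0, -0.0, -0.003, 0.001, 0.001, 0.002], 'joint_efforts': [0.001, -60.064, 0.682, -29.942, 0.014, 0.011, 0.0], 'ee_pos': [271.018, 562.657, 252.443], 'tool_rot': [[-0.901, 0.434, -0.001], [0.434, 0.901, -0.002], [-0.0, -0.002, -1.0]], 'ft_force': [-0.042, -0.221, -0.114], 'moment': [-0.02, -0.031, -0.024], 'grasp_force': 0.0, 'grip_width': 1.0}
scene {'fx': 619.9347025449799, 'fy': 619.9347025449799, 'cx': 317.5379933943629, 'cy': 241.19050712181544, 'k1': -0.19454172705518324, 'extrinsics': array([[-5.76666420e-01, -4.92037134e-01,  6.52192685e-01,
         1.49245208e+03],
       [ 8.16661947e-01, -3.69432946e-01,  4.43376321e-01,
         7.20086244e+02],
       [ 2.27838505e-02,  7.88301184e-01,  6.14867579e-01,
         9.96466526e+02],
       [ 0.00000000e+00,  0.00000000e+00,  0.00000000e+00,
         1.00000000e+00]])}
top {'fx': 574.4750713492957, 'fy': 574.4750713492957, 'cx': 315.16956457256396, 'cy': 242.82949299629553, 'k1': -0.07767790085237526, 'extrinsics': array([[ 6.51932254e-03,  9.82654802e-01, -1.85329541e-01,
         3.06683395e+02],
       [-9.99941848e-01,  7.99831200e-03,  7.23379695e-03,
         7.29224840e+01],
       [ 8.59064880e-03,  1.85271604e-01,  9.82649802e-01,
         1.30894242e+03],
       [ 0.00000000e+00,  0.00000000e+00,  0.00000000e+00,
         1.00000000e+00]])}
{'fx': 377.1445201419192, 'fy': 377.1445201419192, 'cx': 316.5063267367089, 'cy': 241.4370732888922, 'k1': -0.04143196077526844, 'hand_eye': array([[-5.58004305e-05,  9.62821875e-01,  2.70137066e-01,
         6.91291931e+01],
       [ 9.99999977e-01, -2.54438135e-06,  2.15632071e-04,
        -4.22469991e-01],
       [ 2.08302607e-04,  2.70137072e-01, -9.62821852e-01,
        -1.21514243e+02],
       [ 0.00000000e+00,  0.00000000e+00,  0.00000000e+00,
         1.00000000e+00]])}
```

View pics/scene0.png

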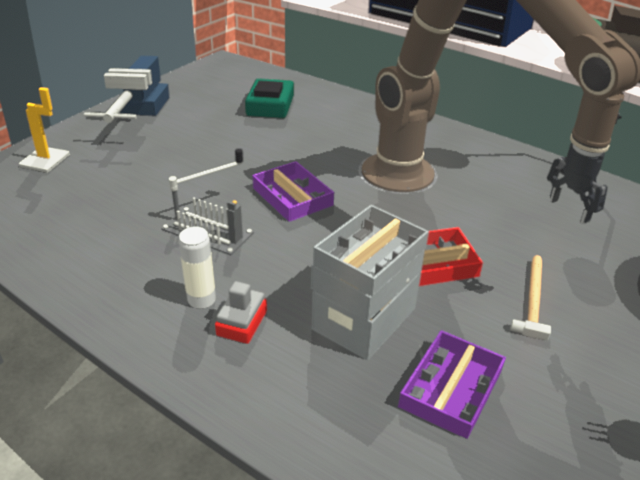

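View pics/top0.png

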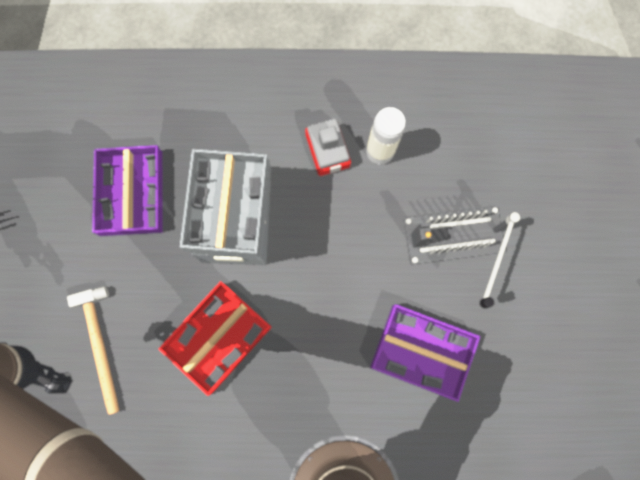

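Bracket-tray candidates in the top picture: grey topmost of the stack (228,200), purple (127,190), purple (427,350) and red (215,338). I choose the grey one on the stack. The rack is at (455,235), with its keeper open (hinge 515,217; knob 487,302). The battery is at (328,148) and the spray can at (385,135).

```bash
cat > h.py <<'E'
from rig import manip, optics, silhouettes
import numpy as np, cv2
def rays(name,uv):
    m=optics.camera_model(name); K=np.array([[m['fx'],0,m['cx']],[0,m['fy'],m['cy']],[0,0,1]])
    # undistort with the model given (fixed-point in cv2)
    p=cv2.undistortPoints(np.asarray(uv,float).reshape(-1,1,2),K,np.array([m['k1'],0,0,0.]))[:,0]
    r=np.c_[p[:,0],-p[:,1],-np.ones(len(p))]
    if name=="wrist":
        s=manip.get_state(); E=np.eye(4); E[:3,:3]=s['tool_rot']; E[:3,3]=s['ee_pos']; E=E@m['hand_eye']
    else: E=m['extrinsics']
    return r,E
def cloud(name,d):
    v,u=np.mgrid[:480,:640]; r,E=rays(name,np.c_[u.ravel(),v.ravel()])
    P=(r*d.reshape(-1,1))@E[:3,:3].T+E[:3,3]; P[d.ravel()<=0]=np.nan
    return P.reshape(480,640,3)
def at(name,uv,z):
    r,E=rays(name,uv); D=r@E[:3,:3].T; o=E[:3,3]
    return o+D*((z-o[2])/D[:,2])[:,None]
def rect(P):  # centre, size(long,short), yaw deg of long axis
    (c,(w,h),a)=cv2.minAreaRect(P[:,:2].astype(np.float32))
    if w<h: w,h,a=h,w,a+90
    return np.round([*c,w,h,(a+90)%180-90],1)
def go(x,y,z,xaxis=None):
    """shift cm in tool axes, turn deg (closest mod 180) so that tool x lies at world angle xaxis deg"""
    s=manip.get_state(); R=np.array(s['tool_rot']); d=R.T@(np.array([x,y,z])-s['ee_pos'])/10
    t=0
    if xaxis is not None:
        cur=np.degrees(np.arctan2(R[1,0],R[0,0])); t=-((xaxis-cur+90)%180-90)
    return np.round(d,2),round(t,1)
E
python3 - <<'E'
from h import *
d=np.load('pics/top0.npy');C=cloud('top',d);p=cv2.imread('pics/top0.png')
def box(u0,u1,v0,v1,zlo,zhi):
    P=C[v0:v1,u0:u1].reshape(-1,3);return P[(P[:,2]>zlo)&(P[:,2]<zhi)]
S=box(170,285,135,270,60,400);print('stack zmax',np.percentile(S[:,2],[50,90,99]))
S2=S[S[:,2]>205];print('stack rim',rect(S2))
print('bench z',np.nanmedian(C[250:300,290:360,2]))
for n,b in dict(batt=(295,360,105,180),can=(360,412,95,170),purpleL=(85,168,138,242),purpleR=(365,490,295,405),red=(155,275,275,400)).items():
    P=box(*b,15,400);print(n,rect(P),np.percentile(P[:,2],98).round())
P=box(400,450,205,270,70,160);print('detent',rect(P),P[:,2].max())
P=box(475,530,200,312,100,200);print('keeper',rect(P));
K=P[P[:,2]>140];print('knob',K.mean(0),len(K))
P=box(400,520,195,270,45,75);print('tines',rect(P),len(P))
P=box(400,520,195,275,15,400);print('rackall',rect(P))
print('knob px',at('top',[[487,302]],162),'hinge',at('top',[[515,217]],127),'feet',at('top',[[415,261],[408,221],[497,210]],3))
crop=p[190:320,390:540];cv2.imwrite('pics/c1.png',cv2.resize(np.hstack([crop[:, :],p[140:270,170:290]]),None,fx=2.9,fy=2.9,interpolation=cv2.INTER_CUBIC))
E
```

```text
stack zmax [183.02075473 219.74881995 224.02634705]
stack rim [596.5 245.3 200.7 152.   -4.3]
bench z -1.053323671052226
batt [777.   35.  116.3  80.6  17.6] 111.0
can [774.9 -88.4  65.1  64.2 -53. ] 192.0
purpleL [671.  501.9 202.4 154.6   3.9] 47.0
purpleR [ 340.2 -192.1  227.4  202.1  -20.3] 160.0
red [334.6 283.2 200.4 152.1 -41.4] 48.0
detent [ 552.3 -174.1   60.8   31.4   28.8] 132.7894142694613
keeper [ 496.  -321.5  216.9   22.5  -21.8]
knob [ 411.88491607 -286.33793408  157.65835609] 126
tines [ 574.9 -259.7  205.9   78.2  -82. ] 345
rackall [ 572.9 -263.   191.5  147.4   61.8]
knob px [[ 404.55979696 -282.34852865  162.        ]] hinge [[ 589.30738175 -362.90018055  127.        ]] feet [[ 512.1726339  -167.45718309    3.        ]
 [ 606.70011676 -153.43787448    3.        ]
 [ 635.48632082 -366.16321638    3.        ]]
```

View pics/c1.png

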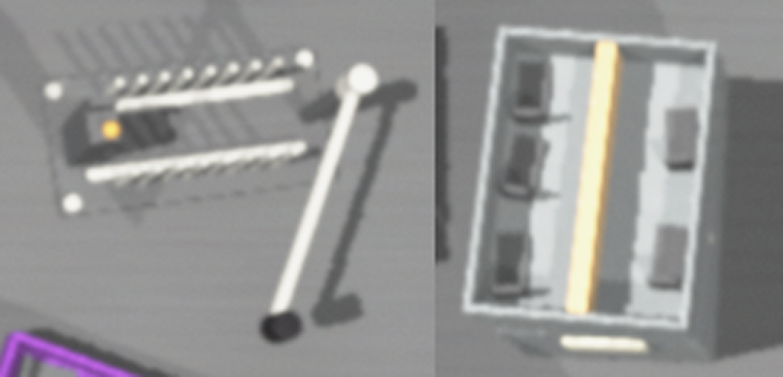

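The crop confirms the grey bracket tray on top of the stack, with its board at x≈590 of the crop. The rack's hinge is at its right end and the orange detent ball at its left. I go above the stack for a close look.

```bash
python3 -c "
from h import *
print(go(575,248,370,-4.3))"
```

```text
(array([-41.04, -15.19, -11.72]), np.float64(-21.4))
```

Call:
servo_tool([
  [-10, -4, -8, -5, 0.39],
  [-41, -15.2, -11.7, -21.4, 0.39],
  [-41, -15.2, -11.7, -21.4, 0.39],
  [-41, -15.2, -11.7, -21.4, 0.39],
  [-41, -15.2, -11.7, -21.4, 0.39],
  [-41, -15.2, -11.7, -21.4, 0.39],
  [-41, -15.2, -11.7, -21.4, 0.39],
  [-41, -15.2, -11.7, -21.4, 0.39],
])

```text
clock: 1.1
ee_pos: [577.3, 243.8, 370.6]
tool_rot: [[-0.997, 0.081, 0.001], [0.081, 0.997, -0.002], [-0.001, -0.001, -1.0]]
ft_force: [0.9, -0.6, 0.2]
grip_width: 0.306
grasp_force: 0.0
```

Call:
servo_tool([
  [0, 0, 0, 0, 0.39],
  [0, 0, 0, 0, 0.39],
])

```text
clock: 1.35
ee_pos: [573.2, 250.2, 369.6]
tool_rot: [[-0.997, 0.073, -0.002], [0.073, 0.997, 0.001], [0.002, 0.0, -1.0]]
ft_force: [0.1, -0.2, -0.8]
grip_width: 0.311
grasp_force: 0.0
```

```bash
cat >> h.py <<'E'
def wood(name,p,d,zlo,zhi):
    C=cloud(name,d); hsv=cv2.cvtColor(p,cv2.COLOR_RGB2HSV)
    m=(hsv[...,0]>10)&(hsv[...,0]<28)&(hsv[...,1]>60)&(C[...,2]>zlo)&(C[...,2]<zhi)
    P=C[m]; return P
E
python3 - <<'E'
from h import *
s=manip.get_state();print(s['ee_pos'],s['grip_width'],s['clock'])
p,d=optics.capture('wrist');cv2.imwrite('pics/w1.png',p[:,:,::-1]);C=cloud('wrist',d)
P=wood('wrist',p,d,205,240);print('board',rect(P),np.median(P[:,2]),len(P))
Q=C[(C[...,2]>219)&(C[...,2]<235)];print('rim',rect(Q),np.median(Q[:,2]))
E
```

```text
[573.22690522 250.24370622 369.57866137] 0.3108822636664535 1.35
board [595.3 247.7 190.3  12.7  -4.1] 220.98173714673823 3321
rim [595.2 248.1 200.6 151.2  -4.2] 222.68945716537456
```

View pics/w1.png

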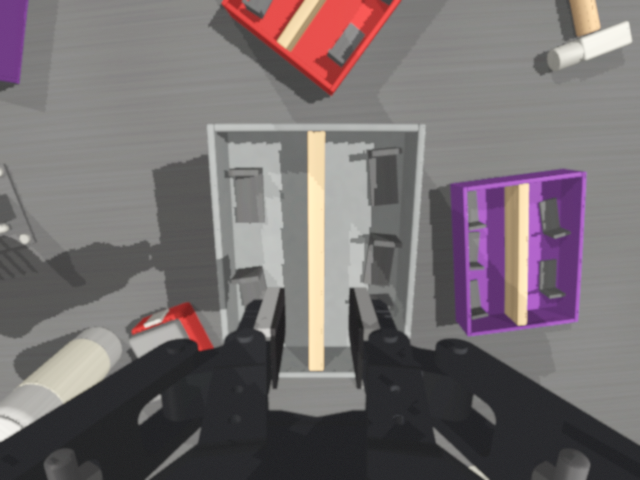

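The wrist view shows the grey tray's board running up the middle, column 316. The fingers fit in the free strip on either side of it.

Call:
servo_tool([
  [-2.2, -0.05, 6, 0, 0.39],
  [-2.2, -0.05, 12, 0, 0.39],
  [-2.2, -0.05, 14, 0, 0.39],
  [-2.2, -0.05, 15.6, 0, 0.39],
  [-2.2, -0.05, 15.6, 0, 0.39],
  [-2.2, -0.05, 15.6, 0, 1],
  [-2.2, -0.05, 15.6, 0, 1],
  [-2.2, -0.05, 15.6, 0, 1],
])

```text
clock: 2.4
ee_pos: [596.9, 246.6, 215.7]
tool_rot: [[-0.997, 0.075, 0.002], [0.075, 0.997, 0.001], [-0.002, 0.001, -1.0]]
ft_force: [-1.6, 2.3, 5.5]
grip_width: 0.129
grasp_force: 59.8
```

Call:
servo_tool([
  [0, 0, 0, 0, 1],
  [0, 0, -1, 0, 1],
  [0, 0, -3, 0, 1],
  [0, 0, -6, 0, 1],
  [0, 0, -10, 0, 1],
  [0, 0, -13, 0, 1],
  [0, 0, -13, 0, 1],
])

```text
clock: 3.28
ee_pos: [597.4, 246.1, 346.5]
tool_rot: [[-0.997, 0.076, 0.004], [0.076, 0.997, 0.002], [-0.004, 0.002, -1.0]]
ft_force: [-0.0, -1.2, -5.0]
grip_width: 0.127
grasp_force: 58.8
```

```bash
python3 -c "
from h import *
print(go(480,-520,340,0),go(300,-400,340,0))"
```

```text
(array([  5.91, -77.28,   0.49]), np.float64(-4.3)) (array([ 24.77, -66.67,   0.44]), np.float64(-4.3))
```

Call:
servo_tool([
  [0.2, -2, 0, 0, 1],
  [0.5, -6, 0, 0, 1],
  [1, -11, 0, -1, 1],
  [1.4, -16, 0, -1, 1],
  [1.8, -21, 0, -2, 1],
  [2.2, -26, 0, -2, 1],
  [2.6, -31, 0, -3, 1],
  [3, -36, 0, -3, 1],
])

```text
clock: 4.28
ee_pos: [537.5, -113.2, 342.4]
tool_rot: [[-1.0, 0.024, -0.003], [0.024, 1.0, -0.0], [0.003, -0.0, -1.0]]
ft_force: [0.6, -0.8, -3.9]
grip_width: 0.128
grasp_force: 58.8
```

```bash
python3 -c "
from h import *
print(go(480,-520,340,0),manip.get_state()['ee_pos'])"
```

```text
(array([  4.78, -40.81,   0.26]), np.float64(-1.4)) [ 537.51000237 -113.16304506  342.42597251]
```

Call:
servo_tool([
  [0.5, -5, 0, 0, 1],
  [1.2, -11, 0, -1, 1],
  [1.8, -17, 0, -1.4, 1],
  [2.5, -23, 0, -1.4, 1],
  [3.2, -29, 0, -1.4, 1],
  [3.9, -34, 0, -1.4, 1],
  [4.5, -38, 0, -1.4, 1],
  [4.8, -40.8, 0, -1.4, 1],
])

```text
clock: 5.28
ee_pos: [479.0, -519.9, 341.7]
tool_rot: [[-1.0, 0.002, -0.004], [0.002, 1.0, 0.002], [0.004, 0.002, -1.0]]
ft_force: [0.3, 0.8, -5.2]
grip_width: 0.131
grasp_force: 58.9
```

Call:
servo_tool([
  [0, 0, 3, 0, 1],
  [0, 0, 8, 0, 1],
  [0, 0, 13, 0, 1],
  [0, 0, 18, 0, 1],
  [0, 0, 23, 0, 1],
  [0, 0, 27, 0, 1],
  [0, 0, 29.2, 0, 1],
  [0, 0, 29.2, 0, 1],
])

```text
clock: 6.28
ee_pos: [480.4, -516.6, 50.0]
tool_rot: [[-1.0, -0.001, -0.004], [-0.001, 1.0, 0.003], [0.004, 0.003, -1.0]]
ft_force: [-0.3, 0.1, -3.9]
grip_width: 0.126
grasp_force: 59.1
```

Call:
servo_tool([
  [0, 0, 0.5, 0, 1],
  [0, 0, 0.8, 0, 1],
  [0, 0, 1.0, 0, 1],
  [0, 0, 1.15, 0, 1],
  [0, 0, 1.15, 0, 1],
])

```text
clock: 6.9
ee_pos: [482.2, -517.4, 40.9]
tool_rot: [[-1.0, -0.002, 0.0], [-0.002, 1.0, 0.0], [-0.0, 0.0, -1.0]]
ft_force: [-0.4, -0.6, -5.4]
grip_width: 0.126
grasp_force: 59.3
```

Call:
servo_tool([
  [0, 0, 0.2, 0, 1],
  [0, 0, 0.2, 0, 1],
])

```text
clock: 7.15
ee_pos: [482.1, -517.3, 38.6]
tool_rot: [[-1.0, -0.002, -0.0], [-0.002, 1.0, 0.0], [0.0, 0.0, -1.0]]
ft_force: [-0.2, -0.2, -5.2]
grip_width: 0.123
grasp_force: 59.3
```

Call:
servo_tool([
  [0, 0, 0.15, 0, 1],
  [0, 0, 0.15, 0, 1],
])

```text
clock: 7.4
ee_pos: [482.3, -517.5, 37.8]
tool_rot: [[-1.0, -0.001, 0.0], [-0.001, 1.0, -0.0], [-0.0, -0.0, -1.0]]
ft_force: [-1.1, 1.5, 0.7]
grip_width: 0.127
grasp_force: 60.0
```

Touched down; release, rise and return to the stack.

Call:
servo_tool([
  [0, 0, 0, 0, 0.45],
  [0, 0, 0, 0, 0.45],
  [0, 0, 0, 0, 0.45],
  [0, 0, -3, 0, 0.45],
  [0, 0, -9, 0, 0.45],
  [0, 0, -15, 0, 0.45],
  [0, 0, -21, 0, 0.45],
  [0, 0, -27, 0, 0.45],
])

```text
clock: 8.4
ee_pos: [482.0, -517.3, 309.6]
tool_rot: [[-1.0, -0.001, 0.0], [-0.001, 1.0, -0.0], [-0.0, -0.0, -1.0]]
ft_force: [0.2, -1.1, -0.2]
grip_width: 0.272
grasp_force: 0.0
```

```bash
python3 -c "
from h import *
print(go(575,248,320,-4.2),manip.get_state()['ee_pos'])"
```

```text
(array([-9.41, 76.51, -1.07]), np.float64(4.3)) [ 482.04489542 -517.26123672  309.56056748]
```

Call:
servo_tool([
  [-2, 5, -1, 0, 0.45],
  [-4.5, 11, -1, 0, 0.45],
  [-7, 17, -1, 0, 0.45],
  [-9.3, 22, -1, 0, 0.45],
  [-9.3, 25, -1, 0, 0.45],
  [-9.3, 25, -1, 0, 0.45],
  [-9.3, 25, -1, 0, 0.45],
])

```text
clock: 9.28
ee_pos: [574.5, -268.4, 317.6]
tool_rot: [[-1.0, -0.001, 0.0], [-0.001, 1.0, -0.001], [-0.0, -0.001, -1.0]]
ft_force: [-1.0, -1.1, -0.5]
grip_width: 0.275
grasp_force: 0.0
```

Run:
```python
from h import *
s=manip.get_state();print(s['ee_pos'])
p,d=optics.capture('wrist');cv2.imwrite('pics/w2.png',p[:,:,::-1]);np.save('pics/w2.npy',d);C=cloud('wrist',d);np.save('pics/w2C.npy',C)
print(go(575,248,320,-4.2))
```

```text
[ 574.45784    -268.41323528  317.56203459]
(array([-4.000e-02,  5.169e+01, -3.000e-01]), np.float64(4.2))
```

View pics/w2.png

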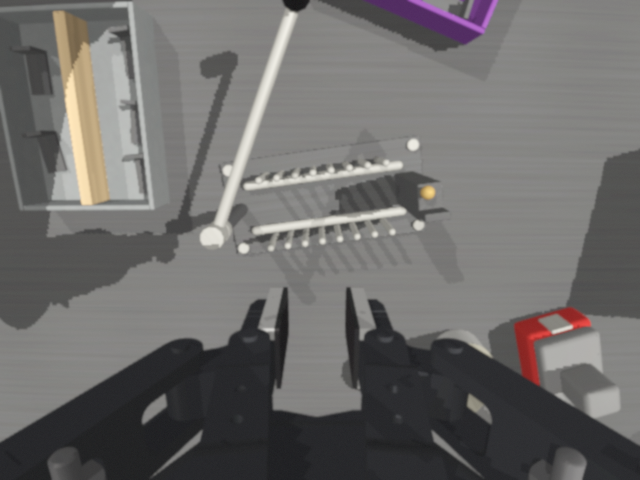

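The view shows the rack's two tine rows: upper tips about (259,180) to (387,162), lower tips (271,248) to (392,232). The hinge cap is at (212,237), the orange ball at (428,192) and the knob at (295,0). The bracket tray stands well at left.

Run:
```python
from h import *
T=at('wrist',[[259,180],[387,162],[271,248],[392,232]],65)
B=at('wrist',[[227,170],[243,248],[413,145],[418,225]],7)
print('tips',T.round(1).tolist(),T.mean(0).round(1),'bolts',B.round(1).tolist(),B.mean(0).round(1))
for a,b in((0,1),(2,3)): v=T[b]-T[a];print(np.hypot(*v[:2]),np.degrees(np.arctan2(v[1],v[0])))
for a,b in((0,2),(1,3)): v=B[b]-B[a];print(np.hypot(*v[:2]),np.degrees(np.arctan2(v[1],v[0])))
print('hinge',at('wrist',[[212,237]],128),'ball',at('wrist',[[428,192]],112),'knob',at('wrist',[[295,2]],160))
C=np.load('pics/w2C.npy');P=C[140:260,245:405].reshape(-1,3);P=P[(P[:,2]>55)&(P[:,2]<72)];print(rect(P),len(P),P.mean(0))
p=cv2.imread('pics/w2.png');cv2.imwrite('pics/c2.png',cv2.resize(p[130:260,190:450],None,fx=3,fy=3,interpolation=cv2.INTER_CUBIC))
```

```text
tips [[547.0, -326.1, 65.0], [529.5, -200.5, 65.0], [617.0, -316.5, 65.0], [600.0, -192.0, 65.0]] [ 573.4 -258.8   65. ] bolts [[542.1, -370.9, 7.0], [634.4, -357.5, 7.0], [514.6, -161.7, 7.0], [606.2, -149.8, 7.0]] [ 574.3 -260.     7. ]
126.74461620419257 97.9116938797613
125.6470966229245 97.8029489357197
210.9741425638479 97.49336837789653
209.5989514707896 97.73646227584752
hinge [[ 588.31372171 -358.80803524  128.        ]] ball [[ 552.03850999 -172.03789725  112.        ]] knob [[ 418.66378382 -283.37364209  160.        ]]
[ 572.1 -252.   147.9   76.5  -82.2] 815 [ 573.12369575 -257.87072905   64.88825809]
```

Call:
servo_tool([
  [0, 6, 0, 0, 0.39],
  [0, 12, 0, 2, 0.39],
  [0, 18, 0, 4, 0.39],
  [0, 24, 0, 4.2, 0.39],
  [0, 30, 0, 4.2, 0.39],
  [0, 36, 0, 4.2, 0.39],
  [0, 42, 0, 4.2, 0.39],
  [0, 48, 0, 4.2, 0.39],
])

```text
clock: 10.32
ee_pos: [574.9, 212.7, 317.5]
tool_rot: [[-0.997, 0.075, 0.001], [0.075, 0.997, -0.0], [-0.001, -0.0, -1.0]]
ft_force: [0.3, -0.2, 0.1]
grip_width: 0.308
grasp_force: 0.0
```

View pics/c2.png

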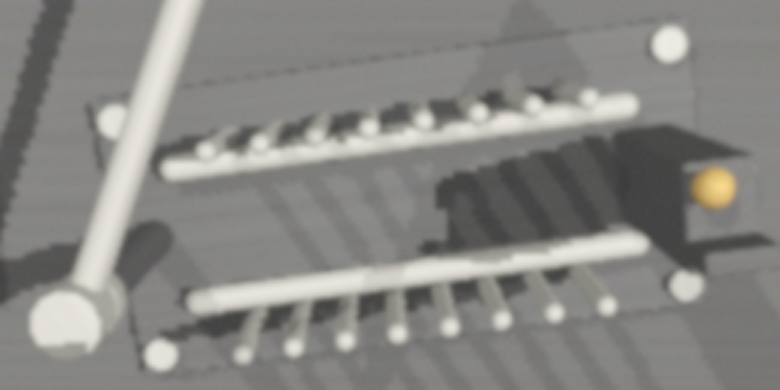

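The crop confirms the tine tips and the rails; the rack centre is about (573.5,-259), with its y axis at 97.8°. Now the bolt tray.

Run:
```python
from h import *
p,d=optics.capture('wrist');C=cloud('wrist',d)
P=wood('wrist',p,d,165,185);print('board',rect(P),np.median(P[:,2]),len(P))
Q=C[(C[...,2]>174)&(C[...,2]<190)];print('rim',rect(Q),np.median(Q[:,2]))
r=rect(P);print(go(595.5,247.8,170,-4.2),manip.get_state()['ee_pos'])
```

```text
board [564.1 261.6 121.7  12.4  -4. ] 175.1712409273233 2887
rim [597.8 259.3 200.3 150.7  -3.9] 177.4030697802221
(array([-2.11,  2.5 , 14.68]), np.float64(0.5)) [572.94764277 223.51266172 316.68771326]
```

Call:
servo_tool([
  [0, 2, 0, 0, 0.39],
  [0, 2, 0, 0, 0.39],
  [0, 2, 0, 0, 0.39],
])

```text
clock: 10.75
ee_pos: [576.3, 230.2, 317.4]
tool_rot: [[-0.997, 0.075, 0.0], [0.075, 0.997, -0.001], [-0.0, -0.001, -1.0]]
ft_force: [-0.3, -0.4, -0.6]
grip_width: 0.304
grasp_force: 0.0
```

```bash
cat > bt.py <<'E'
from h import *
p,d=optics.capture('wrist');C=cloud('wrist',d)
P=wood('wrist',p,d,165,185);print('board',rect(P),np.median(P[:,2]),len(P))
Q=C[(C[...,2]>174)&(C[...,2]<190)];r=rect(Q);print('rim',r,np.median(Q[:,2]))
print(go(r[0],r[1],170,r[4]),manip.get_state()['ee_pos'])
E
python3 bt.py
```

```text
board [600.9 248.2 190.3  13.6  -4.6] 175.92068285788497 3997
rim [600.7 247.5 200.3 150.8  -4.5] 177.61703595656041
(array([-2.31,  1.91, 14.75]), np.float64(0.2)) [576.18010898 230.29824335 317.4544493 ]
```

Call:
servo_tool([
  [-1.5, 1.9, 4, 0.2, 0.39],
  [-2.3, 1.9, 9, 0.2, 0.39],
  [-2.3, 1.9, 12, 0.2, 0.39],
  [-2.3, 1.9, 14.6, 0.2, 0.39],
  [-2.3, 1.9, 14.6, 0.2, 0.39],
  [-2.3, 1.9, 14.6, 0.2, 1],
  [-2.3, 1.9, 14.6, 0.2, 1],
  [-2.3, 1.9, 14.6, 0.2, 1],
])

```text
clock: 11.8
ee_pos: [600.5, 249.4, 172.5]
tool_rot: [[-0.997, 0.076, 0.002], [0.076, 0.997, -0.0], [-0.002, 0.0, -1.0]]
ft_force: [1.0, -3.1, 2.4]
grip_width: 0.123
grasp_force: 61.2
```

Call:
servo_tool([
  [0, 0, 0, 0, 1],
  [0, 0, -1, 0, 1],
  [0, 0, -3, 0, 1],
  [0, 0, -6, 0, 1],
  [0, 0, -10, 0, 1],
  [0, 0, -10, 0, 1],
])

```text
clock: 12.55
ee_pos: [601.0, 251.3, 274.3]
tool_rot: [[-0.997, 0.074, 0.005], [0.075, 0.997, 0.003], [-0.005, 0.004, -1.0]]
ft_force: [0.3, 0.6, -7.7]
grip_width: 0.128
grasp_force: 59.9
```

```bash
python3 -c "
from h import *
print(go(575,42,270,0),manip.get_state()['ee_pos'])"
```

```text
(array([  1.03, -21.06,   0.35]), np.float64(-4.3)) [600.97248374 251.26456951 274.33727023]
```

Call:
servo_tool([
  [0.1, -3, 0, -1, 1],
  [0.3, -8, 0, -2, 1],
  [0.6, -13, 0, -4, 1],
  [1, -18, 0, -4.3, 1],
  [1, -21, 0, -4.3, 1],
  [1, -21, 3, -4.3, 1],
  [1, -21, 8, -4.3, 1],
  [1, -21, 13, -4.3, 1],
])

```text
clock: 13.55
ee_pos: [572.8, 41.8, 138.5]
tool_rot: [[-1.0, -0.0, -0.002], [-0.0, 1.0, 0.0], [0.002, 0.0, -1.0]]
ft_force: [1.2, 1.1, -7.3]
grip_width: 0.123
grasp_force: 60.0
```

Call:
servo_tool([
  [0, 0, 3, 0, 1],
  [0, 0, 5.5, 0, 1],
  [0, 0, 7, 0, 1],
  [0, 0, 7.5, 0, 1],
  [0, 0, 7.8, 0, 1],
  [0, 0, 7.8, 0, 1],
])

```text
clock: 14.3
ee_pos: [574.5, 41.4, 63.9]
tool_rot: [[-1.0, 0.0, 0.001], [0.0, 1.0, 0.0], [-0.001, 0.0, -1.0]]
ft_force: [-1.0, -1.1, -6.3]
grip_width: 0.124
grasp_force: 59.8
```

Call:
servo_tool([
  [0, 0, 0.25, 0, 1],
  [0, 0, 0.25, 0, 1],
])

```text
clock: 14.55
ee_pos: [574.2, 41.4, 61.0]
tool_rot: [[-1.0, 0.0, 0.0], [0.0, 1.0, 0.0], [-0.0, 0.0, -1.0]]
ft_force: [0.1, -0.6, -6.9]
grip_width: 0.126
grasp_force: 59.9
```

Call:
servo_tool([
  [0, 0, 0.15, 0, 1],
  [0, 0, 0.15, 0, 1],
])

```text
clock: 14.8
ee_pos: [574.3, 41.4, 59.5]
tool_rot: [[-1.0, 0.0, 0.001], [0.0, 1.0, 0.0], [-0.001, 0.0, -1.0]]
ft_force: [-0.4, 0.7, -4.7]
grip_width: 0.129
grasp_force: 60.2
```

Call:
servo_tool([
  [0, 0, 0.1, 0, 1],
  [0, 0, 0.1, 0, 0.45],
  [0, 0, 0.1, 0, 0.45],
  [0, 0, 0.1, 0, 0.45],
  [0, 0, -3, 0, 0.4],
  [0, 0, -9, 0, 0.4],
  [0, 0, -15, 0, 0.4],
  [0, 0, -21, 0, 0.4],
])

```text
clock: 15.8
ee_pos: [573.9, 41.2, 271.4]
tool_rot: [[-1.0, 0.0, 0.0], [0.0, 1.0, 0.0], [-0.0, 0.0, -1.0]]
ft_force: [1.4, 0.7, -0.2]
grip_width: 0.302
grasp_force: 0.0
```

Call:
servo_tool([
  [0, 6, 0, 2, 0.4],
  [0, 12, 0, 4.2, 0.4],
  [0, 18, 0, 4.2, 0.4],
  [0, 20.6, 0, 4.2, 0.4],
  [0, 20.6, 0, 4.2, 0.4],
  [0, 20.6, 0, 4.2, 0.4],
])

```text
clock: 16.55
ee_pos: [574.4, 246.0, 269.2]
tool_rot: [[-0.997, 0.075, 0.0], [0.075, 0.997, -0.001], [-0.0, -0.001, -1.0]]
ft_force: [0.4, -0.3, 0.1]
grip_width: 0.299
grasp_force: 0.0
```

```bash
cat > crate.py <<'E'
from h import *
p,d=optics.capture('wrist');C=cloud('wrist',d)
Q=C[(C[...,2]>109)&(C[...,2]<120)];r=rect(Q);print('rim',r,np.median(Q[:,2]),manip.get_state()['ee_pos'])
a=np.radians(r[4]);ex=np.array([np.cos(a),np.sin(a)]);ey=np.array([-ex[1],ex[0]])
L=np.dstack([(C[...,:2]-r[:2])@ex,(C[...,:2]-r[:2])@ey,C[...,2]])
m=(abs(L[...,0])<93)&(abs(L[...,1])<68)&(L[...,2]>60)&(L[...,2]<108)
for x in(-60,-20,20,60):
    q=L[m&(abs(L[...,0]-x)<15)]
    if len(q)<20: print(x,'none',len(q));continue
    t=q[q[:,2]>np.percentile(q[:,2],99)-4]
    print(x,len(q),'top',np.percentile(q[:,2],98).round(1),'topx',t[:,0].mean().round(1),'y',t[:,1].mean().round(1),'ymid',q[:,1].mean().round(1),'centre',(r[:2]+ex*t[:,0].mean()+ey*q[:,1].mean()).round(1))
cv2.imwrite('pics/w3.png',p[:,:,::-1])
E
python3 crate.py
```

```text
rim [616.6 127.7 431.5 212.2 -81.2] 113.79673380970874 [574.55325343 245.50566758 269.36909072]
-60 1468 top 107.0 topx -57.6 y -20.3 ymid -18.4 centre [589.6 181.8]
-20 none 0
20 929 top 67.2 topx 14.6 y 0.1 ymid 1.5 centre [620.3 113.5]
60 317 top 67.1 topx 62.0 y 32.6 ymid 12.3 centre [638.3  68.4]
```

View pics/w3.png

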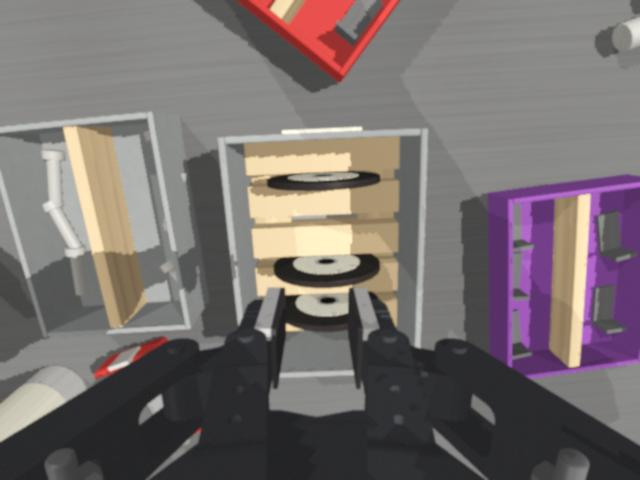

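The wrist view shows three discs in the crate, in the slots at -60 (325,180), +20 (325,268) and +60 (327,308). The slot at -20 is empty.

```bash
sed -i 's/(C\[...,2\]<120)\]/(C[...,2]<120)\&(abs(C[...,1]-248)<90)\&(abs(C[...,0]-598)<112)]/' crate.py; sed -i 's/capture(.wrist.);C/capture("wrist");C/' crate.py; python3 crate.py
```

```text
rim [602.5 251.6 200.4 151.1  -1.8] 113.74882606387516 [574.58625501 245.43233742 269.45475925]
-60 1457 top 105.1 topx -60.0 y -0.7 ymid -0.2 centre [542.5 253.3]
-20 none 0
20 2215 top 104.9 topx 19.6 y -0.1 ymid -0.1 centre [622.1 250.9]
60 1654 top 105.0 topx 59.6 y -1.6 ymid -9.7 centre [661.8 240. ]
```

Run:
```python
from h import *
print(manip.get_state()['qpos'].round(2) if hasattr(manip.get_state()['qpos'],'round') else manip.get_state()['qpos'])
print(go(622.2,250.9,200,88.2))
# has the crate moved? compare label in top view
for f in('pics/top0.png',None):
    if f: p=cv2.imread(f)[...,::-1]
    else: p,_=optics.capture('top');cv2.imwrite('pics/top1.png',p[:,:,::-1])
    g=p[250:268,205:255].astype(int);m=g.min(2)>185;v,u=np.nonzero(m);print(len(u),u.mean()+205,v.mean()+250, u.min()+205,u.max()+205)
```

```text
[-0.62  0.4   0.19  1.59 -0.08  1.16  1.08]
(array([-4.7 ,  0.91,  6.95]), np.float64(87.4))
154 232.1038961038961 255.16883116883116 214 254<stdin>:8: RuntimeWarning: Mean of empty slice.
  ret = ret.dtype.type(ret / rcount)
Traceback (most recent call last):
ValueError: zero-size array to reduction operation minimum which has no identity
```

Call:
servo_tool([
  [-1, 0.2, 0, 10, 0.39],
  [-2, 0.4, 0, 20, 0.39],
  [-3, 0.6, 0, 30, 0.39],
  [-4, 0.9, 1, 40, 0.39],
  [-4.7, 0.9, 2, 50, 0.39],
  [-4.7, 0.9, 3, 60, 0.39],
  [-4.7, 0.9, 4, 70, 0.39],
  [-4.7, 0.9, 5, 80, 0.39],
])

```text
clock: 17.7
ee_pos: [622.0, 251.6, 219.2]
tool_rot: [[-0.093, 0.996, 0.0], [0.996, 0.093, 0.0], [-0.0, 0.0, -1.0]]
ft_force: [-0.0, 0.5, -0.8]
grip_width: 0.306
grasp_force: 0.0
```

Call:
servo_tool([
  [0, 0, 0, 7.4, 0.39],
  [0, 0, 0, 7.4, 0.39],
  [0, 0, 0, 7.4, 0.39],
])

```text
clock: 18.08
ee_pos: [621.9, 252.4, 219.6]
tool_rot: [[0.026, 1.0, 0.0], [1.0, -0.026, 0.0], [0.0, 0.0, -1.0]]
ft_force: [0.1, -0.4, 0.2]
grip_width: 0.304
grasp_force: 0.0
```

```bash
python3 crate.py; python3 -c "
from h import *
print(go(622.2,250.9,90,88.2))"
```

```text
rim [602.4 251.9 200.5 150.3  -1.9] 113.65641446233178 [621.86147948 252.4470792  219.5861153 ]
-60 2846 top 104.8 topx -59.4 y 0.8 ymid 4.2 centre [543.2 258.1]
-20 none 0
20 1174 top 105.3 topx 20.3 y 1.2 ymid 9.6 centre [623.  260.8]
60 2068 top 104.9 topx 59.9 y 0.8 ymid 6.3 centre [662.5 256.2]
(array([-0.16,  0.03, 12.96]), np.float64(0.3))
```

Call:
servo_tool([
  [-0.1, 0.05, 5, 0, 0.39],
  [-0.1, 0.05, 9, 0, 0.39],
  [-0.1, 0.05, 11.5, 0, 0.39],
  [-0.1, 0.05, 12.9, 0, 0.39],
  [-0.1, 0.05, 12.9, 0, 0.39],
  [-0.1, 0.05, 12.9, 0, 1],
  [-0.1, 0.05, 12.9, 0, 1],
  [-0.1, 0.05, 12.9, 0, 1],
])

```text
clock: 19.12
ee_pos: [622.9, 252.1, 91.7]
tool_rot: [[0.028, 1.0, 0.002], [1.0, -0.028, 0.001], [0.001, 0.002, -1.0]]
ft_force: [-1.6, -0.5, 6.0]
grip_width: 0.062
grasp_force: 61.3
```

Call:
servo_tool([
  [0, 0, 0, 0, 1],
  [0, 0, -2, 0, 1],
  [0, 0, -6, 0, 1],
  [0, 0, -11, 0, 1],
  [0, 0, -16, 0, 1],
  [0, 0, -20, 0, 1],
  [0, 0, -20, 0, 1],
])

```text
clock: 20.0
ee_pos: [623.6, 251.9, 295.5]
tool_rot: [[0.028, 1.0, 0.006], [1.0, -0.029, 0.003], [0.004, 0.006, -1.0]]
ft_force: [0.3, 0.2, -2.5]
grip_width: 0.058
grasp_force: 60.3
```

```bash
cat >> h.py <<'E'
RC=np.array([573.4,-259.0]); RY=np.array([-.1357,.9907])
def gap(y): return RC+RY*y
E
python3 -c "
from h import *
g=gap(0);print(g,go(*g,230,7.8),manip.get_state()['ee_pos'])"
```

```text
[ 573.4 -259. ] (array([-51.23,  -3.6 ,   6.34]), np.float64(80.6)) [623.58759135 251.86480558 295.47485164]
```

Call:
servo_tool([
  [-3, -0.2, 0, 8, 1],
  [-8, -0.4, 0, 18, 1],
  [-14, -0.8, 0, 28, 1],
  [-20, -1.1, 0, 38, 1],
  [-26, -1.4, 0, 48, 1],
  [-32, -1.8, 0, 58, 1],
  [-38, -2.1, 0, 68, 1],
  [-44, -2.4, 0, 78, 1],
])

```text
clock: 21.0
ee_pos: [584.9, -188.6, 290.1]
tool_rot: [[0.985, 0.175, -0.001], [0.175, -0.985, 0.001], [-0.0, -0.001, -1.0]]
ft_force: [1.0, -0.2, -0.5]
grip_width: 0.059
grasp_force: 60.2
```

Call:
servo_tool([
  [0, 0, 0, 2.6, 1],
  [0, 0, 0, 2.6, 1],
  [0, 0, 0, 2.6, 1],
])

```text
clock: 21.38
ee_pos: [585.9, -186.0, 289.9]
tool_rot: [[0.99, 0.138, -0.001], [0.138, -0.99, 0.001], [-0.001, -0.001, -1.0]]
ft_force: [-0.7, 0.3, -1.5]
grip_width: 0.064
grasp_force: 60.2
```

```bash
python3 -c "
from h import *
g=gap(-36);print(g,go(*g,190,7.8),manip.get_state()['ee_pos'])"
```

```text
[ 578.2852 -294.6652] (array([-2.25, 10.67,  9.98]), np.float64(0.1)) [ 585.85439444 -185.99593333  289.91418443]
```

Call:
servo_tool([
  [-1, 5, 0, 0, 1],
  [-2.2, 10.7, 0, 0, 1],
  [-2.2, 10.7, 0, 0, 1],
  [-2.2, 10.7, 3, 0, 1],
  [-2.2, 10.7, 7, 0, 1],
  [-2.2, 10.7, 10, 0, 1],
  [-2.2, 10.7, 10, 0, 1],
  [-2.2, 10.7, 10, 0, 1],
])

```text
clock: 22.38
ee_pos: [579.3, -295.9, 191.5]
tool_rot: [[0.991, 0.137, 0.001], [0.137, -0.991, -0.001], [0.001, 0.001, -1.0]]
ft_force: [0.3, -0.5, -0.3]
grip_width: 0.059
grasp_force: 60.2
```

```bash
python3 -c "
from h import *
g=gap(-36);print(g,go(*g,97,7.8),manip.get_state()['ee_pos'])
p,d=optics.capture('wrist');cv2.imwrite('pics/w4.png',p[:,:,::-1])"
```

```text
[ 578.2852 -294.6652] (array([-0.1 , -0.14,  9.45]), np.float64(0.1)) [ 579.31316281 -295.85070352  191.54625756]
```

View pics/w4.png

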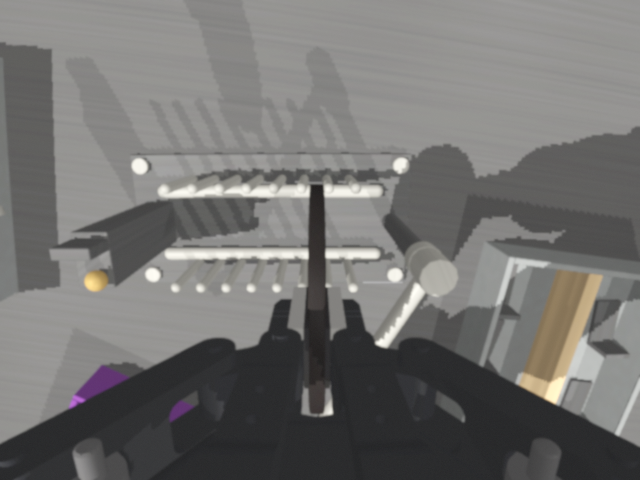

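The view shows the held disc edge-on at column 316, midway between the tine tips at 302 and 329, which is the -36 gap. It is aligned, so I lower it.

Call:
servo_tool([
  [-0.1, -0.05, 3, 0, 1],
  [-0.1, -0.05, 5, 0, 1],
  [-0.1, -0.05, 7, 0, 1],
  [-0.1, -0.05, 8.4, 0, 1],
  [-0.1, -0.05, 9, 0, 1],
  [-0.1, -0.05, 9, 0, 1],
])

```text
clock: 23.18
ee_pos: [577.5, -296.2, 100.4]
tool_rot: [[0.991, 0.135, 0.0], [0.135, -0.991, -0.0], [0.0, 0.0, -1.0]]
ft_force: [-0.8, 0.8, -0.7]
grip_width: 0.056
grasp_force: 60.2
```

Call:
servo_tool([
  [0, 0, 0.2, 0, 1],
  [0, 0, 0.2, 0, 1],
])

```text
clock: 23.42
ee_pos: [578.4, -296.3, 99.2]
tool_rot: [[0.991, 0.136, 0.002], [0.136, -0.991, -0.001], [0.002, 0.001, -1.0]]
ft_force: [1.0, -1.0, 1.6]
grip_width: 0.066
grasp_force: 60.6
```

Call:
servo_tool([
  [0, 0, 0.2, 0, 1],
  [0, 0, 0.2, 0, 1],
])

```text
clock: 23.68
ee_pos: [578.8, -296.6, 98.7]
tool_rot: [[0.991, 0.136, 0.004], [0.136, -0.991, -0.001], [0.004, 0.001, -1.0]]
ft_force: [0.7, 2.3, 15.0]
grip_width: 0.062
grasp_force: 62.7
```

Call:
servo_tool([
  [0, 0, 0, 0, 0.5],
  [0, 0, 0, 0, 0.5],
  [0, 0, 0, 0, 0.5],
  [0, 0, -2, 0, 0.5],
  [0, 0, -6, 0, 0.5],
  [0, 0, -11, 0, 0.5],
  [0, 0, -14, 0, 0.5],
  [0, 0, -14, 0, 0.5],
])

```text
clock: 24.68
ee_pos: [578.2, -297.2, 240.3]
tool_rot: [[0.991, 0.135, 0.005], [0.135, -0.991, -0.002], [0.005, 0.003, -1.0]]
ft_force: [-0.1, -0.0, -0.7]
grip_width: 0.25
grasp_force: 0.0
```

```bash
python3 -c "
from h import *
s=manip.get_state();R=np.array(s['tool_rot']);print(R.T@(np.array([662.4,249.9,220])-s['ee_pos'])/10)
p,d=optics.capture('wrist');C=cloud('wrist',d)
e=np.array([.9907,.1357]);L=np.dstack([(C[...,:2]-RC)@e,(C[...,:2]-RC)@RY,C[...,2]])
m=(abs(L[...,0])<30)&(abs(L[...,1])<70)&(L[...,2]>95)&(L[...,2]<118);q=L[m];print(len(q),np.percentile(q[:,2],98),q[q[:,2]>105].mean(0))"
```

```text
[ 15.71800741 -53.07312933   1.95877629]
731 109.84056598539458 [  0.66109018 -34.36632895 107.67803374]
```

Call:
servo_tool([
  [2, -6, 0, -10, 0.45],
  [4, -12, 0, -20, 0.45],
  [6, -18, 0, -30, 0.45],
  [8, -24, 0, -40, 0.45],
  [10, -30, 0, -50, 0.45],
  [12, -36, 0, -60, 0.45],
  [13.5, -42, 0, -70, 0.45],
  [15, -48, 0, -80.3, 0.45],
])

```text
clock: 25.72
ee_pos: [660.1, 198.7, 235.3]
tool_rot: [[0.028, 1.0, -0.002], [1.0, -0.028, -0.001], [-0.001, -0.002, -1.0]]
ft_force: [0.7, -0.5, 0.2]
grip_width: 0.275
grasp_force: 0.0
```

Call:
servo_tool([
  [4.9, 0.7, 0, 0, 0.45],
  [4.9, 0.7, 0, 0, 0.45],
  [4.9, 0.7, 0, 0, 0.45],
])

```text
clock: 26.1
ee_pos: [668.8, 244.6, 235.1]
tool_rot: [[0.034, 0.999, -0.002], [0.999, -0.034, -0.002], [-0.002, -0.002, -1.0]]
ft_force: [0.9, -0.1, 0.4]
grip_width: 0.278
grasp_force: 0.0
```

```bash
python3 crate.py; python3 -c "
from h import *
print(go(662.4,249.9,91,88.1))"
```

```text
rim [602.7 250.9 200.9 150.3  -1.9] 114.06268408004748 [669.13550351 243.62440759 235.63109167]
-60 3489 top 105.2 topx -58.9 y 0.9 ymid 3.1 centre [544. 256.]
-20 none 0
20 none 0
60 1130 top 105.6 topx 60.4 y 0.4 ymid 8.0 centre [663.4 256.9]
(array([ 0.63, -0.68, 14.46]), np.float64(-0.1))
```

Call:
servo_tool([
  [0.6, -0.64, 0, 0, 0.45],
  [0.6, -0.64, 5, 0, 0.45],
  [0.6, -0.64, 9, 0, 0.45],
  [0.6, -0.64, 12, 0, 0.45],
  [0.6, -0.64, 14.4, 0, 0.45],
  [0.6, -0.64, 14.4, 0, 0.45],
  [0.6, -0.64, 14.4, 0, 1],
  [0.6, -0.64, 14.4, 0, 1],
])

```text
clock: 27.15
ee_pos: [663.0, 251.4, 92.7]
tool_rot: [[0.034, 0.999, 0.0], [0.999, -0.034, 0.0], [0.0, 0.0, -1.0]]
ft_force: [-1.3, -0.7, 3.0]
grip_width: 0.061
grasp_force: 60.6
```

Call:
servo_tool([
  [0, 0, 0, 0, 1],
  [0, 0, 0, 0, 1],
  [0, 0, -2, 0, 1],
  [0, 0, -6, 0, 1],
  [0, 0, -11, 0, 1],
  [0, 0, -16, 0, 1],
  [0, 0, -20, 0, 1],
  [0, 0, -20, 0, 1],
])

```text
clock: 28.15
ee_pos: [664.8, 252.0, 297.9]
tool_rot: [[0.033, 0.999, 0.007], [0.999, -0.034, 0.003], [0.004, 0.007, -1.0]]
ft_force: [0.0, -0.4, -1.4]
grip_width: 0.06
grasp_force: 60.4
```

```bash
python3 -c "
from h import *
g=gap(0);print(g,go(*g,290,7.8),manip.get_state()['ee_pos'])"
```

```text
[ 573.4 -259. ] (array([-51.38,  -7.43,   0.55]), np.float64(80.3)) [664.77390054 251.96119513 297.90846238]
```

Call:
servo_tool([
  [-3, -0.4, 0, 8, 1],
  [-8, -1, 0, 18, 1],
  [-14, -1.8, 0, 28, 1],
  [-20, -2.8, 0, 38, 1],
  [-26, -3.8, 0, 48, 1],
  [-32, -4.6, 0, 58, 1],
  [-38, -5.5, 0, 68, 1],
  [-44, -6.4, 0, 78, 1],
])

```text
clock: 29.15
ee_pos: [583.7, -187.2, 292.2]
tool_rot: [[0.985, 0.17, 0.0], [0.17, -0.985, 0.001], [0.0, -0.001, -1.0]]
ft_force: [0.5, -1.2, -1.8]
grip_width: 0.064
grasp_force: 60.3
```

Call:
servo_tool([
  [0, 0, 0, 2.3, 1],
  [0, 0, 0, 2.3, 1],
  [0, 0, 0, 2.3, 1],
])

```text
clock: 29.52
ee_pos: [584.9, -183.9, 291.9]
tool_rot: [[0.99, 0.139, -0.001], [0.139, -0.99, 0.001], [-0.0, -0.001, -1.0]]
ft_force: [0.4, 0.1, -0.9]
grip_width: 0.064
grasp_force: 60.3
```

```bash
python3 -c "
from h import *
g=gap(0);print(g,go(*g,110,7.8),manip.get_state()['ee_pos'])"
```

```text
[ 573.4 -259. ] (array([-2.18,  7.3 , 18.18]), np.float64(0.2)) [ 584.92764183 -183.87605604  291.87104503]
```

Call:
servo_tool([
  [-1, 4, 0, 0, 1],
  [-2.2, 7.35, 0, 0, 1],
  [-2.2, 7.35, 0, 0, 1],
  [-2.2, 7.35, 3, 0, 1],
  [-2.2, 7.35, 7, 0, 1],
  [-2.2, 7.35, 10, 0, 1],
  [-2.2, 7.35, 10, 0, 1],
  [-2.2, 7.35, 10, 0, 1],
])

```text
clock: 30.52
ee_pos: [573.6, -261.0, 193.4]
tool_rot: [[0.991, 0.137, 0.001], [0.137, -0.991, -0.0], [0.001, 0.0, -1.0]]
ft_force: [0.1, -0.4, -0.6]
grip_width: 0.061
grasp_force: 60.3
```

```bash
python3 -c "
from h import *
g=gap(0);print(g,go(*g,100.5,7.8),manip.get_state()['ee_pos'])
p,d=optics.capture('wrist');cv2.imwrite('pics/w5.png',cv2.resize(p[140:310,130:430,::-1],None,fx=2.5,fy=2.5))"
```

```text
[ 573.4 -259. ] (array([ 0.  , -0.21,  9.29]), np.float64(0.1)) [ 573.55784172 -261.01859702  193.44345065]
```

View pics/w5.png

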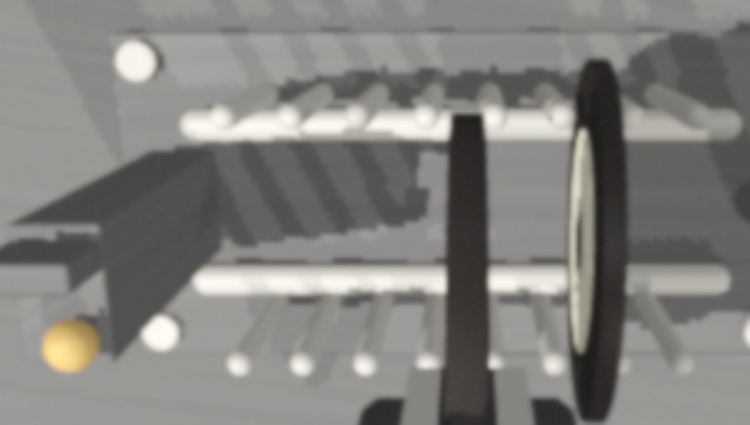

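The held disc is at crop column 467 and the gap's middle is about 460, so it is 1.5 mm off. The first disc stands home at 598. I correct and lower.

Call:
servo_tool([
  [0, -0.17, 3, 0, 1],
  [0, -0.17, 5, 0, 1],
  [0, -0.17, 7, 0, 1],
  [0, -0.17, 8.5, 0, 1],
  [0, -0.17, 9.1, 0, 1],
  [0, -0.17, 9.1, 0, 1],
])

```text
clock: 31.32
ee_pos: [572.5, -260.3, 101.4]
tool_rot: [[0.991, 0.135, 0.0], [0.135, -0.991, -0.0], [0.0, 0.0, -1.0]]
ft_force: [0.0, 0.0, -1.3]
grip_width: 0.061
grasp_force: 60.3
```

Call:
servo_tool([
  [0, 0, 0.2, 0, 1],
  [0, 0, 0.2, 0, 1],
])

```text
clock: 31.58
ee_pos: [573.5, -260.4, 100.2]
tool_rot: [[0.991, 0.136, 0.003], [0.136, -0.991, -0.001], [0.003, 0.001, -1.0]]
ft_force: [1.9, -0.0, 2.9]
grip_width: 0.063
grasp_force: 60.8
```

Call:
servo_tool([
  [0, 0, 0.15, 0, 1],
  [0, 0, 0.15, 0, 1],
])

```text
clock: 31.82
ee_pos: [573.9, -260.5, 99.8]
tool_rot: [[0.991, 0.136, 0.004], [0.136, -0.991, -0.001], [0.004, 0.001, -1.0]]
ft_force: [0.9, 0.7, 11.8]
grip_width: 0.059
grasp_force: 62.6
```

Call:
servo_tool([
  [0, 0, 0, 0, 0.6],
  [0, 0, 0, 0, 0.6],
  [0, 0, 0, 0, 0.6],
  [0, 0, -2, 0, 0.6],
  [0, 0, -6, 0, 0.6],
  [0, 0, -11, 0, 0.5],
  [0, 0, -14, 0, 0.5],
  [0, 0, -14, 0, 0.5],
])

```text
clock: 32.83
ee_pos: [573.3, -261.1, 241.6]
tool_rot: [[0.991, 0.135, 0.005], [0.135, -0.991, -0.002], [0.005, 0.002, -1.0]]
ft_force: [-1.0, 0.4, -1.6]
grip_width: 0.251
grasp_force: 0.0
```

```bash
cat > rk.py <<'E'
from h import *
p,d=optics.capture('wrist');C=cloud('wrist',d)
e=np.array([.9907,.1357]);L=np.dstack([(C[...,:2]-RC)@e,(C[...,:2]-RC)@RY,C[...,2]])
for y in(-36,0,36):
    m=(abs(L[...,0])<30)&(abs(L[...,1]-y)<9)&(L[...,2]>95)&(L[...,2]<125);q=L[m]
    if len(q)>20:print(y,len(q),np.percentile(q[:,2],98).round(1),q[q[:,2]>104].mean(0).round(1))
E
python3 rk.py;python3 -c "
from h import *
s=manip.get_state();R=np.array(s['tool_rot']);print(R.T@(np.array([542.8,252.8,240])-s['ee_pos'])/10)"
```

```text
-36 778 109.9 [  0.6 -34.2 107.3]
0 780 109.8 [  0.9   3.  107.5]
[  3.9842086  -51.24834472  -0.06442448]
```

Call:
servo_tool([
  [0.5, -6, 0, -10, 0.45],
  [1, -12, 0, -20, 0.45],
  [1.5, -18, 0, -30, 0.45],
  [2, -24, 0, -40, 0.45],
  [2.5, -30, 0, -50, 0.45],
  [3, -36, 0, -60, 0.45],
  [3.5, -42, 0, -70, 0.45],
  [4, -48, 0, -80.3, 0.45],
])

```text
clock: 33.88
ee_pos: [546.0, 222.8, 237.1]
tool_rot: [[0.028, 1.0, -0.001], [1.0, -0.028, -0.001], [-0.001, -0.001, -1.0]]
ft_force: [1.7, -0.1, -0.1]
grip_width: 0.279
grasp_force: 0.0
```

Call:
servo_tool([
  [3.2, -0.3, 0, 0, 0.45],
  [3.2, -0.3, 0, 0, 0.45],
  [3.2, -0.3, 0, 0, 0.45],
])

```text
clock: 34.25
ee_pos: [544.8, 251.8, 237.1]
tool_rot: [[0.034, 0.999, -0.001], [0.999, -0.034, -0.002], [-0.002, -0.001, -1.0]]
ft_force: [0.2, 0.2, 1.0]
grip_width: 0.276
grasp_force: 0.0
```

```bash
python3 crate.py; python3 -c "
from h import *
print(go(542.8,252.8,91,88.1))"
```

```text
rim [603.2 251.  201.1 150.6  -1.8] 113.89606406210666 [545.10591182 251.34426073 237.39833679]
-60 1050 top 105.5 topx -60.0 y 0.8 ymid 9.2 centre [543.5 262.1]
-20 none 0
20 none 0
60 none 0
(array([ 0.16, -0.23, 14.64]), np.float64(-0.1))
```

Call:
servo_tool([
  [0.2, -0.2, 3, 0, 0.45],
  [0.2, -0.2, 8, 0, 0.45],
  [0.2, -0.2, 12, 0, 0.45],
  [0.2, -0.2, 14.5, 0, 0.45],
  [0.2, -0.2, 14.5, 0, 0.45],
  [0.2, -0.2, 14.5, 0, 1],
  [0.2, -0.2, 14.5, 0, 1],
  [0.2, -0.2, 14.5, 0, 1],
])

```text
clock: 35.3
ee_pos: [543.1, 254.8, 93.0]
tool_rot: [[0.034, 0.999, 0.0], [0.999, -0.034, -0.0], [-0.0, 0.0, -1.0]]
ft_force: [0.0, -1.2, 1.3]
grip_width: 0.062
grasp_force: 60.0
```

Call:
servo_tool([
  [0, 0, 0, 0, 1],
  [0, 0, -2, 0, 1],
  [0, 0, -6, 0, 1],
  [0, 0, -11, 0, 1],
  [0, 0, -16, 0, 1],
  [0, 0, -20, 0, 1],
  [0, 0, -20, 0, 1],
])

```text
clock: 36.17
ee_pos: [544.5, 255.6, 297.6]
tool_rot: [[0.034, 0.999, 0.006], [0.999, -0.034, 0.004], [0.005, 0.006, -1.0]]
ft_force: [-0.0, -0.3, -1.6]
grip_width: 0.059
grasp_force: 59.8
```

```bash
python3 -c "
from h import *
g=gap(36);print(g,go(*g,290,7.8),manip.get_state()['ee_pos'])"
```

```text
[ 568.5148 -223.3348] (array([-47.79,   4.  ,   0.57]), np.float64(80.3)) [544.5331907  255.59457157 297.59499487]
```

Call:
servo_tool([
  [-3, 0.2, 0, 8, 1],
  [-8, 0.6, 0, 18, 1],
  [-14, 1, 0, 28, 1],
  [-20, 1.6, 0, 38, 1],
  [-26, 2.1, 0, 48, 1],
  [-32, 2.6, 0, 58, 1],
  [-38, 3.1, 0, 68, 1],
  [-43, 3.6, 0, 78, 1],
])

```text
clock: 37.17
ee_pos: [563.9, -177.9, 292.6]
tool_rot: [[0.986, 0.168, -0.0], [0.168, -0.986, 0.0], [-0.0, -0.0, -1.0]]
ft_force: [-0.5, 1.3, -0.4]
grip_width: 0.06
grasp_force: 59.7
```

Call:
servo_tool([
  [0, 0, 0, 2.3, 1],
  [0, 0, 0, 2.3, 1],
  [0, 0, 0, 2.3, 1],
])

```text
clock: 37.55
ee_pos: [564.9, -173.8, 292.5]
tool_rot: [[0.99, 0.139, -0.001], [0.139, -0.99, 0.001], [-0.0, -0.001, -1.0]]
ft_force: [0.1, 0.5, -0.7]
grip_width: 0.063
grasp_force: 59.7
```

```bash
python3 -c "
from h import *
g=gap(36);print(g,go(*g,190,7.8),manip.get_state()['ee_pos'])"
```

```text
[ 568.5148 -223.3348] (array([-0.33,  4.96, 10.24]), np.float64(0.2)) [ 564.93906201 -173.81972658  292.4533385 ]
```

Call:
servo_tool([
  [0, 2.5, 0, 0, 1],
  [-0.1, 4.85, 0, 0, 1],
  [-0.1, 4.85, 0, 0, 1],
  [-0.1, 4.85, 3, 0, 1],
  [-0.1, 4.85, 7, 0, 1],
  [-0.1, 4.85, 10, 0, 1],
  [-0.1, 4.85, 10, 0, 1],
  [-0.1, 4.85, 10, 0, 1],
])

```text
clock: 38.55
ee_pos: [571.0, -223.4, 194.0]
tool_rot: [[0.991, 0.137, 0.001], [0.137, -0.991, -0.0], [0.001, 0.0, -1.0]]
ft_force: [0.3, -0.3, -0.0]
grip_width: 0.062
grasp_force: 59.7
```

```bash
python3 -c "
from h import *
g=gap(36);print(g,go(*g,101.5,7.8),manip.get_state()['ee_pos'])
p,d=optics.capture('wrist');cv2.imwrite('pics/w6.png',cv2.resize(p[140:310,180:480,::-1],None,fx=2.5,fy=2.5))"
```

```text
[ 568.5148 -223.3348] (array([-0.26, -0.05,  9.25]), np.float64(0.1)) [ 571.03303087 -223.41428479  193.98813661]
```

View pics/w6.png

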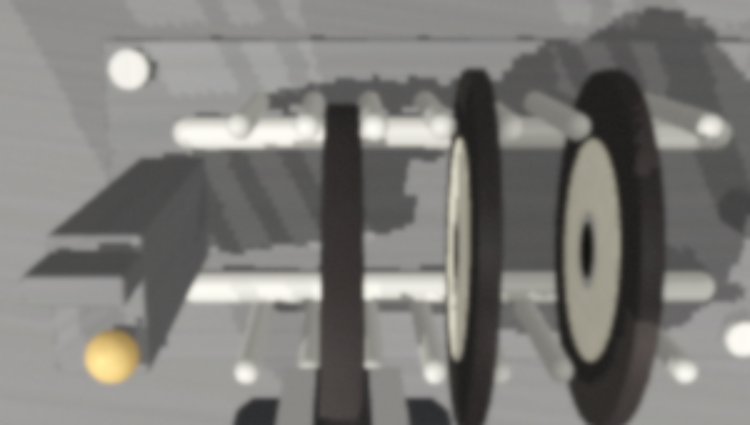

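The disc at crop column 342 is centred between the tips at 307 and 374, so I lower it.

Call:
servo_tool([
  [0, -0.03, 3, 0, 1],
  [0, -0.03, 5, 0, 1],
  [0, -0.03, 7, 0, 1],
  [0, -0.03, 8.5, 0, 1],
  [0, -0.03, 9.1, 0, 1],
  [0, -0.03, 9.1, 0, 1],
])

```text
clock: 39.35
ee_pos: [570.2, -223.9, 101.6]
tool_rot: [[0.991, 0.135, -0.0], [0.135, -0.991, -0.0], [-0.0, 0.0, -1.0]]
ft_force: [0.5, 0.6, -1.1]
grip_width: 0.059
grasp_force: 59.8
```

Call:
servo_tool([
  [0, 0, 0.2, 0, 1],
  [0, 0, 0.2, 0, 1],
])

```text
clock: 39.6
ee_pos: [570.5, -223.7, 100.2]
tool_rot: [[0.991, 0.136, 0.001], [0.136, -0.991, -0.0], [0.001, 0.0, -1.0]]
ft_force: [0.2, 0.1, -0.8]
grip_width: 0.065
grasp_force: 59.8
```

Call:
servo_tool([
  [0, 0, 0.15, 0, 1],
  [0, 0, 0.15, 0, 1],
])

```text
clock: 39.85
ee_pos: [570.6, -224.0, 99.5]
tool_rot: [[0.991, 0.135, 0.001], [0.135, -0.991, 0.0], [0.001, 0.0, -1.0]]
ft_force: [-1.9, 0.4, 7.6]
grip_width: 0.056
grasp_force: 61.3
```

Call:
servo_tool([
  [0, 0, 0, 0, 0.6],
  [0, 0, 0, 0, 0.6],
  [0, 0, 0, 0, 0.6],
  [0, 0, -2, 0, 0.6],
  [0, 0, -6, 0, 0.6],
  [0, 0, -11, 0, 0.5],
  [0, 0, -16, 0, 0.5],
  [0, 0, -16, 0, 0.5],
])

```text
clock: 40.85
ee_pos: [571.7, -225.4, 263.7]
tool_rot: [[0.991, 0.135, 0.008], [0.135, -0.991, -0.002], [0.007, 0.003, -1.0]]
ft_force: [-0.4, -0.4, -0.1]
grip_width: 0.247
grasp_force: 0.0
```

```bash
python3 rk.py;python3 -c "
from h import *
s=manip.get_state();print(s['qpos'],s['ee_pos'])
p,d=optics.capture('top');C=cloud('top',d);cv2.imwrite('pics/top2.png',p[:,:,::-1])
P=C[270:325,465:510].reshape(-1,3);K=P[(P[:,2]>148)&(P[:,2]<170)];print('knob',rect(K) if len(K) else 0,K.mean(0),len(K))
H=RC-98*RY;print('hinge',H)
"
```

```text
-36 765 109.1 [ -0.3 -33.8 106.8]
0 651 109.2 [1.00e-01 3.60e+00 1.07e+02]
36 614 109.5 [  0.3  38.  107. ]
[-0.33182223  0.50298056  0.91278868  1.66245439 -0.42617754  1.18400212
 -0.75113277] [ 570.8886557  -224.34316182  261.108467  ]
knob [ 404.7 -285.    20.4   19.7    0.9] [ 404.80587143 -284.39080008  159.59874923] 107
hinge [ 586.6986 -356.0886]
```

Call:
servo_tool([
  [-5, 1.1, 0, 8, 0],
  [-11, 2.4, 0, 18, 0],
  [-17.2, 3.8, 0, 28, 0],
  [-17.2, 3.8, 0, 29.3, 0],
  [-17.2, 3.8, 0, 29.3, 0],
  [-17.2, 3.8, 0, 29.3, 0],
])

```text
clock: 41.7
ee_pos: [406.1, -283.9, 257.9]
tool_rot: [[0.931, -0.364, -0.001], [-0.364, -0.931, -0.0], [-0.001, 0.001, -1.0]]
ft_force: [-0.3, -0.6, 0.1]
grip_width: 0.501
grasp_force: 0.0
```

Run:
```python
from h import *
s=manip.get_state();print(s['qpos'],s['ee_pos'])
p,d=optics.capture('wrist');C=cloud('wrist',d);cv2.imwrite('pics/w7.png',p[:,:,::-1])
m=(abs(C[...,0]-406)<40)&(abs(C[...,1]+285)<40)&(C[...,2]>145)&(C[...,2]<175)&(p.max(2)<90);q=C[m];print(len(q),rect(q) if len(q)>5 else 0,q.mean(0))
print(go(406,-285,160,158.5))
```

```text
[-0.41927133  0.32368254  1.17128506  1.94519103 -0.33572427  1.09094573
 -1.0508067 ] [ 406.10049555 -283.87330737  257.94872937]
1117 [ 405.3 -284.6   20.9   20.7   20.5] [ 406.85983687 -285.14337484  160.96681399]
(array([0.04, 0.09, 9.8 ]), np.float64(0.2))
```

View pics/w7.png

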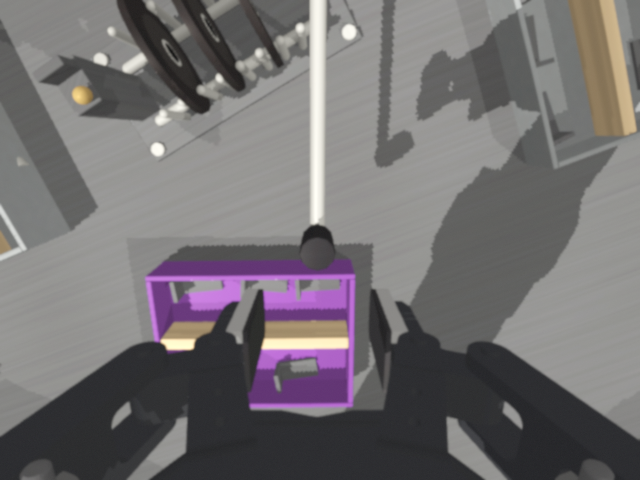

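The view shows the knob at (318,252), between the open fingers' columns, with the bar running up from it. All three discs stand in the rack.

Call:
servo_tool([
  [0, 0.1, 4, 0, 0],
  [0, 0.1, 8, 0, 0],
  [0, 0.1, 10, 0, 0],
  [0, 0.1, 10, 0, 0.3],
  [0, 0.1, 10, 0, 0.38],
  [0, 0.1, 10, 0, 0.38],
  [0, 0.1, 10, 0, 0.38],
])

```text
clock: 42.62
ee_pos: [405.1, -285.6, 158.9]
tool_rot: [[0.931, -0.366, 0.001], [-0.366, -0.931, -0.0], [0.001, -0.0, -1.0]]
ft_force: [-0.1, 0.2, 0.4]
grip_width: 0.309
grasp_force: 0.0
```

Call:
servo_tool([
  [0.11, -2.05, 0, 6, 0.38],
  [0.43, -4.08, 0, 12, 0.38],
  [0.96, -6.06, 0, 18, 0.38],
  [1.69, -7.97, 0, 24, 0.38],
  [1.69, -7.97, 0, 24, 0.38],
])

```text
clock: 43.25
ee_pos: [450.6, -216.4, 158.3]
tool_rot: [[0.703, -0.711, 0.0], [-0.711, -0.703, -0.0], [0.0, 0.0, -1.0]]
ft_force: [0.1, -0.8, -0.1]
grip_width: 0.312
grasp_force: 0.0
```

```bash
cat > kn.py <<'E'
from h import *
s=manip.get_state();print(np.round(s['qpos'],2),s['ee_pos'])
H=RC-98*RY;v=np.array(s['ee_pos'])[:2]-H;print('r',np.hypot(*v),'ang from shut deg',np.degrees(np.arctan2(v[1],v[0]))-97.8, 'toolx',np.degrees(np.arctan2(s['tool_rot'][1][0],s['tool_rot'][0][0])))
E
python3 kn.py
```

```text
[-0.49  0.54  1.14  2.05 -0.61  0.95 -1.38] [ 450.64282531 -216.38274764  158.29740697]
r 195.0099972052607 ang from shut deg 36.441657241905816 toolx -45.303043652047116
```

Call:
servo_tool([
  [0.11, -2.05, 0, 6, 0.38],
  [0.43, -4.08, 0, 12, 0.38],
  [0.96, -6.06, 0, 18, 0.38],
  [1.69, -7.97, 0, 24, 0.38],
  [2.63, -9.8, 0, 30, 0.38],
  [2.63, -9.8, 0, 30, 0.38],
])

```text
clock: 44.0
ee_pos: [538.3, -168.0, 158.2]
tool_rot: [[0.254, -0.967, -0.0], [-0.967, -0.254, -0.001], [0.001, 0.0, -1.0]]
ft_force: [-1.0, 0.0, -0.2]
grip_width: 0.31
grasp_force: 0.0
```

```bash
python3 kn.py
```

```text
[-0.59  0.73  1.22  1.9  -0.78  1.09 -1.94] [ 538.34853726 -168.03841064  158.22317706]
r 194.16642934520917 ang from shut deg 6.619144065498659 toolx -75.30264259363977
```

Call:
servo_tool([
  [0.02, -0.7, 0, 2, 0.38],
  [0.05, -1.4, 0, 4, 0.38],
  [0.1, -1.9, 0, 6, 0.38],
  [0.13, -2.3, 0, 6.6, 0.38],
  [0.13, -2.4, 0, 6.6, 0.38],
])

```text
clock: 44.62
ee_pos: [561.9, -163.0, 158.4]
tool_rot: [[0.138, -0.99, 0.001], [-0.99, -0.138, 0.0], [-0.0, -0.001, -1.0]]
ft_force: [0.6, -0.3, 0.4]
grip_width: 0.307
grasp_force: 0.0
```

Call:
servo_tool([
  [0, -0.2, 0, 0, 0.38],
  [0, -0.2, 0, 0, 0.38],
])

```text
clock: 44.88
ee_pos: [563.5, -162.6, 158.3]
tool_rot: [[0.138, -0.99, 0.0], [-0.99, -0.138, 0.0], [-0.0, -0.0, -1.0]]
ft_force: [1.1, -0.6, 0.2]
grip_width: 0.31
grasp_force: 0.0
```

Call:
servo_tool([
  [0, -0.15, 0, 0, 0.38],
  [0, -0.15, 0, 0, 0.38],
])

```text
clock: 45.12
ee_pos: [563.7, -162.6, 158.2]
tool_rot: [[0.137, -0.991, -0.002], [-0.991, -0.137, 0.001], [-0.001, 0.002, -1.0]]
ft_force: [-5.3, -0.4, 2.9]
grip_width: 0.31
grasp_force: 2.5
```

```bash
python3 kn.py
```

```text
[-0.58  0.78  1.22  1.84 -0.81  1.14 -2.07] [ 563.74462927 -162.63776451  158.1786389 ]
r 194.80788106691932 ang from shut deg -1.0331894409032003 toolx -82.14991126851069
```

Call:
servo_tool([
  [0, -0.2, 0, 0, 0.38],
  [0, -0.2, 0, 0, 0.38],
])

```text
clock: 45.38
ee_pos: [564.0, -162.6, 158.1]
tool_rot: [[0.136, -0.991, -0.005], [-0.991, -0.136, 0.001], [-0.002, 0.005, -1.0]]
ft_force: [-11.6, 0.5, 6.9]
grip_width: 0.311
grasp_force: 5.5
```

Call:
servo_tool([
  [0, -0.2, 0, 0, 0.38],
  [0, -0.2, 0, 0, 0.38],
])

```text
clock: 45.62
ee_pos: [564.2, -162.6, 157.9]
tool_rot: [[0.135, -0.991, -0.008], [-0.991, -0.135, 0.002], [-0.003, 0.008, -1.0]]
ft_force: [-17.3, 1.1, 10.1]
grip_width: 0.316
grasp_force: 8.6
```

```bash
python3 kn.py
```

```text
[-0.58  0.78  1.22  1.83 -0.81  1.15 -2.07] [ 564.21182304 -162.63492488  157.92489222]
r 194.75620543393785 ang from shut deg -1.1697753717985933 toolx -82.26573943071962
```

Call:
servo_tool([
  [0, 0.6, 0, 0, 0.38],
  [0, 0.8, 0, 0, 0.3],
  [0, 0.8, 0, 0, 0],
  [0, 0.8, 0, 0, 0],
  [0, 0.8, -4, 0, 0],
  [0, 0.8, -9, 0, 0],
  [0, 0.8, -14, 0, 0],
  [0, 0.8, -14, 0, 0],
])

```text
clock: 46.62
ee_pos: [562.3, -164.2, 301.9]
tool_rot: [[0.137, -0.99, 0.006], [-0.991, -0.137, -0.002], [0.002, -0.006, -1.0]]
ft_force: [0.4, 0.2, -0.3]
grip_width: 0.503
grasp_force: 0.0
```

```bash
python3 kn.py
python3 - <<'E'
from h import *
p,d=optics.capture('wrist');C=cloud('wrist',d);cv2.imwrite('pics/w8.png',p[:,:,::-1])
m=(abs(C[...,0]-560)<40)&(abs(C[...,1]+162)<40)&(C[...,2]>150)&(C[...,2]<175)&(p.max(2)<90);q=C[m];print(len(q),rect(q) if len(q)>5 else 0,q.mean(0))
E
```

```text
[-0.66  0.64  1.38  1.69 -0.64  1.36 -2.18] [ 562.33121102 -164.23739839  301.89573594]
r 193.39248487649027 ang from shut deg -0.5615109718903852 toolx -82.09821622011751
581 [ 559.8 -163.2   20.4   17.2   20.9] [ 560.19345202 -164.12092778  159.83290513]
```

View pics/w8.png

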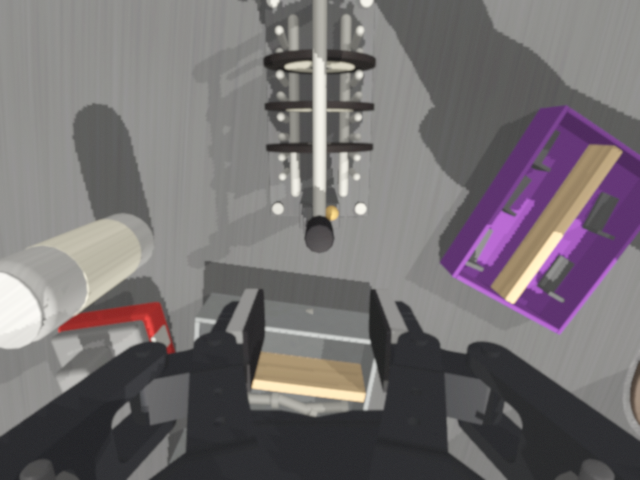

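The view shows the bar along the rack over the three discs, the knob at (319,235), and the bar past the orange ball. The keeper is home. Next the bolt tray.

Call:
servo_tool([
  [-4, -1.2, 0, -10, 0.39],
  [-8, -2.4, 0, -20, 0.39],
  [-12, -3.6, 1, -30, 0.39],
  [-16, -4.8, 2, -40, 0.39],
  [-19.9, -6, 4, -50, 0.39],
  [-19.9, -6, 4, -60, 0.39],
  [-19.9, -6, 4, -70, 0.39],
  [-19.9, -6, 4, -80, 0.39],
])

```text
clock: 47.68
ee_pos: [592.4, 42.9, 256.7]
tool_rot: [[1.0, -0.03, -0.002], [-0.03, -1.0, -0.0], [-0.002, 0.0, -1.0]]
ft_force: [0.3, 0.1, -0.2]
grip_width: 0.305
grasp_force: 0.0
```

Call:
servo_tool([
  [0, 0, 0, -2, 0.39],
  [0, 0, 0, -2, 0.39],
  [0, 0, 0, -2, 0.39],
])

```text
clock: 48.05
ee_pos: [593.0, 42.3, 257.9]
tool_rot: [[1.0, -0.004, -0.001], [-0.004, -1.0, -0.0], [-0.001, 0.0, -1.0]]
ft_force: [-0.3, 0.2, 0.5]
grip_width: 0.307
grasp_force: 0.0
```

```bash
cat > tray.py <<'E'
import sys
from h import *
h,x,y=map(float,sys.argv[1:4])
s=manip.get_state();p,d=optics.capture('wrist');C=cloud('wrist',d);print(np.round(s['qpos'],2),s['ee_pos'])
g=(p.max(2).astype(int)-p.min(2)<30)
n=(abs(C[...,0]-x)<150)&(abs(C[...,1]-y)<115)
Q=C[n&g&(abs(C[...,2]-h)<4)];r=rect(Q);print('rim',r)
P=wood('wrist',p,d,h-8,h+3);P=P[(abs(P[:,0]-x)<150)&(abs(P[:,1]-y)<115)];b=rect(P);print('board',b,np.median(P[:,2]))
print(go(r[0],r[1],h-7,b[4]))
E
python3 tray.py 65 574 41
```

```text
[-0.85  0.51  1.01  1.71 -0.46  1.18 -1.3 ] [592.95422293  42.3481324  257.87935765]
rim [599.   41.2 249.8 150.8   0. ]
board [ 5.742e+02  4.100e+01  1.897e+02  1.230e+01 -5.000e-01] 63.02441768370909
(array([ 0.61,  0.11, 20.  ]), np.float64(0.3))
```

Call:
servo_tool([
  [-1.9, 0.13, 5, 0.3, 0.39],
  [-1.9, 0.13, 10, 0.3, 0.39],
  [-1.9, 0.13, 15, 0.3, 0.39],
  [-1.9, 0.13, 18.5, 0.3, 0.39],
  [-1.9, 0.13, 19.6, 0.3, 0.39],
  [-1.9, 0.13, 19.6, 0.3, 0.39],
  [-1.9, 0.13, 19.6, 0.3, 1],
  [-1.9, 0.13, 19.6, 0.3, 1],
])

```text
clock: 49.1
ee_pos: [575.1, 41.0, 63.8]
tool_rot: [[1.0, -0.007, 0.002], [-0.007, -1.0, 0.0], [0.002, -0.001, -1.0]]
ft_force: [-1.4, -0.4, 6.6]
grip_width: 0.123
grasp_force: 60.0
```

Call:
servo_tool([
  [0, 0, 0, 0, 1],
  [0, 0, 0, 0, 1],
  [0, 0, -1, 0, 1],
  [0, 0, -5, 0, 1],
  [0, 0, -10, 0, 1],
  [0, 0, -15, 0, 1],
  [0, 0, -20, 0, 1],
  [0, 0, -20, 0, 1],
])

```text
clock: 50.1
ee_pos: [575.4, 40.6, 265.8]
tool_rot: [[1.0, -0.008, 0.006], [-0.008, -1.0, 0.002], [0.006, -0.002, -1.0]]
ft_force: [1.7, -0.1, -7.3]
grip_width: 0.126
grasp_force: 59.7
```

```bash
python3 -c "
from h import *
print(go(602.7,251.3,230,-1.8),manip.get_state()['ee_pos'],np.round(manip.get_state()['qpos'],2))"
```

```text
(array([  2.55, -21.09,   3.63]), np.float64(1.4)) [575.40710315  40.57332382 265.82189923] [-0.89  0.46  1.04  1.75 -0.43  1.17 -1.31]
```

Call:
servo_tool([
  [0.4, -3, 0, 0, 1],
  [1, -8, 0, 0.5, 1],
  [1.7, -13, 0, 1, 1],
  [2.3, -18, 0, 1.4, 1],
  [2.65, -21.1, 0, 1.4, 1],
  [2.65, -21.1, 0, 1.4, 1],
  [2.65, -21.1, 2, 1.4, 1],
  [2.65, -21.1, 4, 1.4, 1],
])

```text
clock: 51.1
ee_pos: [601.4, 250.4, 219.9]
tool_rot: [[0.999, -0.034, -0.002], [-0.034, -0.999, -0.001], [-0.002, 0.001, -1.0]]
ft_force: [0.7, -0.1, -6.9]
grip_width: 0.125
grasp_force: 59.9
```

Call:
servo_tool([
  [0, 0, 2, 0, 1],
  [0, 0, 3, 0, 1],
  [0, 0, 3.2, 0, 1],
  [0, 0, 3.2, 0, 1],
])

```text
clock: 51.6
ee_pos: [602.5, 251.8, 190.7]
tool_rot: [[0.999, -0.032, 0.001], [-0.032, -0.999, 0.0], [0.001, -0.0, -1.0]]
ft_force: [0.5, -0.2, -7.5]
grip_width: 0.127
grasp_force: 59.7
```

```bash
python3 -c "
from h import *
print(go(603.6,251.3,177,-1.85),manip.get_state()['ee_pos'],np.round(manip.get_state()['qpos'],2))"
```

```text
(array([0.11, 0.04, 1.37]), np.float64(0.0)) [602.4977893  251.78183331 190.71401636] [-1.06  0.68  0.93  1.64 -0.59  1.13 -1.58]
```

Call:
servo_tool([
  [0.1, 0.04, 0.4, 0, 1],
  [0.1, 0.04, 0.8, 0, 1],
  [0.1, 0.04, 1.1, 0, 1],
  [0.1, 0.04, 1.1, 0, 1],
])

```text
clock: 52.1
ee_pos: [602.9, 251.5, 178.9]
tool_rot: [[1.0, -0.032, -0.001], [-0.032, -1.0, -0.0], [-0.001, 0.0, -1.0]]
ft_force: [-0.0, 0.1, -6.3]
grip_width: 0.125
grasp_force: 59.8
```

Call:
servo_tool([
  [0, 0, 0.15, 0, 1],
  [0, 0, 0.15, 0, 1],
])

```text
clock: 52.35
ee_pos: [603.1, 251.4, 177.8]
tool_rot: [[0.999, -0.032, -0.0], [-0.032, -0.999, -0.0], [-0.0, 0.0, -1.0]]
ft_force: [0.3, 0.6, -7.3]
grip_width: 0.128
grasp_force: 59.8
```

Call:
servo_tool([
  [0, 0, 0.1, 0, 1],
  [0, 0, 0.1, 0, 1],
])

```text
clock: 52.6
ee_pos: [603.2, 251.5, 176.9]
tool_rot: [[1.0, -0.032, 0.0], [-0.032, -1.0, 0.0], [0.0, -0.0, -1.0]]
ft_force: [-0.2, 0.3, -6.7]
grip_width: 0.121
grasp_force: 60.0
```

Call:
servo_tool([
  [0, 0, 0.1, 0, 1],
  [0, 0, 0.1, 0, 1],
])

```text
clock: 52.85
ee_pos: [603.2, 251.5, 176.9]
tool_rot: [[1.0, -0.032, 0.0], [-0.032, -0.999, 0.001], [0.0, -0.001, -1.0]]
ft_force: [-4.9, -0.3, 6.2]
grip_width: 0.124
grasp_force: 61.4
```

Call:
servo_tool([
  [0, 0, 0.1, 0, 1],
  [0, 0, 0.1, 0, 1],
])

```text
clock: 53.1
ee_pos: [603.2, 251.4, 176.8]
tool_rot: [[1.0, -0.032, 0.0], [-0.032, -0.999, 0.002], [0.0, -0.002, -1.0]]
ft_force: [-9.0, -1.1, 13.4]
grip_width: 0.121
grasp_force: 62.7
```

Call:
servo_tool([
  [0, 0, -0.15, 0, 1],
  [0, 0, -0.15, 0, 0.4],
  [0, 0, -0.15, 0, 0.4],
  [0, 0, -0.15, 0, 0.4],
  [0, 0, -3, 0, 0.4],
  [0, 0, -8, 0, 0.4],
  [0, 0, -14, 0, 0.4],
  [0, 0, -14, 0, 0.4],
])

```text
clock: 54.1
ee_pos: [605.4, 250.9, 319.9]
tool_rot: [[0.999, -0.032, 0.008], [-0.032, -0.999, 0.003], [0.008, -0.003, -1.0]]
ft_force: [-0.9, 0.7, -1.0]
grip_width: 0.3
grasp_force: 0.0
```

Call:
servo_tool([
  [0, 0, 0, 0, 0.4],
  [0, 0, 0, 0, 0.4],
])

```text
clock: 54.35
ee_pos: [602.5, 251.6, 313.2]
tool_rot: [[1.0, -0.032, -0.002], [-0.032, -1.0, -0.001], [-0.002, 0.001, -1.0]]
ft_force: [-0.3, -0.6, -0.4]
grip_width: 0.3
grasp_force: 0.0
```

```bash
python3 tray.py 178 600 251; python3 -c "
from h import *
print(go(500,-517,320,0))"
```

```text
[-1.1   0.58  1.01  1.48 -0.49  1.35 -1.65] [602.4598059  251.58058733 313.23194856]
rim [602.8 251.2 200.1 150.9  -1.8]
board [602.  251.3 191.   12.   -1.7] 175.9284273335469
(array([6.000e-02, 1.000e-02, 1.423e+01]), np.float64(-0.1))
(array([-7.82, 77.14, -0.57]), np.float64(-1.8))
```

The bolt tray sits at (602.8,251.2,-1.8°), square on the crate. Now the bracket tray.

Call:
servo_tool([
  [-0.6, 6, 0, 0, 0.39],
  [-1.2, 12, 0, 0, 0.39],
  [-1.8, 18, 0, 0, 0.39],
  [-2.4, 24, 0, 0, 0.39],
  [-3, 30, 0, 0, 0.39],
  [-3.6, 36, 0, 0, 0.39],
  [-4.2, 42, 0, -1, 0.39],
  [-4.8, 48, 0, -1.8, 0.39],
])

```text
clock: 55.4
ee_pos: [539.4, -228.2, 314.0]
tool_rot: [[1.0, 0.001, -0.001], [0.001, -1.0, 0.0], [-0.001, -0.0, -1.0]]
ft_force: [1.2, -1.1, 0.1]
grip_width: 0.308
grasp_force: 0.0
```

Call:
servo_tool([
  [-0.8, 6, 0, 0, 0.39],
  [-1.6, 12, 0, 0, 0.39],
  [-2.3, 18, 1, 0, 0.39],
  [-3, 24, 2, 0, 0.39],
  [-3, 29, 3, 0, 0.39],
  [-3, 29, 4, 0, 0.39],
  [-3, 29, 4, 0, 0.39],
  [-3, 29, 4, 0, 0.39],
])

```text
clock: 56.4
ee_pos: [511.0, -515.3, 274.8]
tool_rot: [[1.0, 0.002, 0.0], [0.002, -1.0, 0.001], [0.0, -0.001, -1.0]]
ft_force: [-0.4, 0.4, 0.8]
grip_width: 0.306
grasp_force: 0.0
```

```bash
python3 tray.py 45 490 -517
```

```text
[ 0.23  0.72  0.91  1.33 -0.56  1.36 -0.44] [ 510.97157737 -515.32591523  274.80223879]
rim [ 4.673e+02 -5.635e+02  2.011e+02  1.372e+02  1.000e-01]
board [ 490.3 -569.7  142.    12.2   -0. ] 43.26574389894839
(array([-4.41,  4.81, 23.72]), np.float64(0.1))
```

The tray has been knocked aside; I move over it and measure again.

Call:
servo_tool([
  [-2, 5.4, 0, 0, 0.39],
  [-2, 5.4, 0, 0, 0.39],
  [-2, 5.4, 0, 0, 0.39],
  [-2, 5.4, 0, 0, 0.39],
])

```text
clock: 56.95
ee_pos: [491.5, -569.3, 275.1]
tool_rot: [[1.0, 0.002, 0.001], [0.002, -1.0, 0.001], [0.001, -0.001, -1.0]]
ft_force: [0.8, 1.1, 0.6]
grip_width: 0.308
grasp_force: 0.0
```

```bash
python3 tray.py 45 468 -570
```

```text
[ 0.34  0.76  0.89  1.24 -0.58  1.4  -0.39] [ 491.479608   -569.2617779   275.10897763]
rim [ 4.669e+02 -5.699e+02  2.003e+02  1.510e+02  1.000e-01]
board [ 4.662e+02 -5.694e+02  1.895e+02  1.260e+01  4.000e-01] 42.90577389275285
(array([-2.48,  0.06, 23.7 ]), np.float64(-0.3))
```

Call:
servo_tool([
  [-2.5, 0.05, 6, 0, 0.39],
  [-2.5, 0.05, 12, 0, 0.39],
  [-2.5, 0.05, 17, 0, 0.39],
  [-2.5, 0.05, 21, 0, 0.39],
  [-2.5, 0.05, 23.3, 0, 0.39],
  [-2.5, 0.05, 23.3, 0, 0.39],
  [-2.5, 0.05, 23.3, 0, 1],
  [-2.5, 0.05, 23.3, 0, 1],
])

```text
clock: 58.0
ee_pos: [465.5, -572.0, 43.6]
tool_rot: [[1.0, -0.0, 0.002], [-0.0, -1.0, -0.002], [0.002, 0.002, -1.0]]
ft_force: [-0.3, -1.2, 1.5]
grip_width: 0.131
grasp_force: 61.1
```

Call:
servo_tool([
  [0, 0, 0, 0, 1],
  [0, 0, 0, 0, 1],
  [0, 0, -1, 0, 1],
  [0, 0, -5, 0, 1],
  [0, 0, -11, 0, 1],
  [0, 0, -17, 0, 1],
  [0, 0, -23, 0, 1],
  [0, 0, -28, 0, 1],
])

```text
clock: 59.0
ee_pos: [464.3, -571.2, 324.4]
tool_rot: [[1.0, -0.001, 0.0], [-0.001, -1.0, -0.001], [0.0, 0.001, -1.0]]
ft_force: [0.4, -0.8, -4.8]
grip_width: 0.124
grasp_force: 60.5
```

Call:
servo_tool([
  [0, 0, 0, 0, 1],
  [0, 0, 0, 0, 1],
])

```text
clock: 59.25
ee_pos: [464.5, -570.6, 320.3]
tool_rot: [[1.0, -0.001, -0.001], [-0.001, -1.0, 0.002], [-0.001, -0.002, -1.0]]
ft_force: [0.2, 0.5, -5.2]
grip_width: 0.124
grasp_force: 60.4
```

```bash
python3 -c "
from h import *
print(go(603,251.2,320,-1.8),manip.get_state()['ee_pos'],np.round(manip.get_state()['qpos'],2))"
```

```text
(array([ 13.8 , -82.19,   0.19]), np.float64(1.8)) [ 464.53312525 -570.61734716  320.33732459] [ 0.35  0.71  0.92  1.22 -0.55  1.46 -0.37]
```

Call:
servo_tool([
  [0.4, -2, 0, 0, 1],
  [1.1, -6, 0, 0, 1],
  [2, -11, 0, 0, 1],
  [2.9, -17, 0, 0, 1],
  [3.9, -23, 0, 0, 1],
  [4.9, -29, 0, 0, 1],
  [5.9, -35, 0, 0, 1],
  [6.9, -41, 0, 0, 1],
])

```text
clock: 60.25
ee_pos: [533.1, -158.4, 319.7]
tool_rot: [[1.0, 0.0, -0.003], [0.0, -1.0, 0.001], [-0.003, -0.001, -1.0]]
ft_force: [1.8, 0.0, -4.0]
grip_width: 0.126
grasp_force: 60.4
```

Call:
servo_tool([
  [1, -6, 0, 0, 1],
  [2, -12, 0, 0.5, 1],
  [3, -18, 0, 1, 1],
  [4, -24, 0, 1.5, 1],
  [5, -30, 0, 2, 1],
  [6, -36, 0, 2, 1],
  [6.6, -40, 0, 2, 1],
  [6.7, -41, 0, 2, 1],
])

```text
clock: 61.25
ee_pos: [599.4, 253.1, 318.3]
tool_rot: [[1.0, -0.03, -0.004], [-0.03, -1.0, -0.002], [-0.004, 0.002, -1.0]]
ft_force: [-0.6, -0.5, -4.2]
grip_width: 0.125
grasp_force: 60.4
```

Call:
servo_tool([
  [0, 0, 0, 0, 1],
  [0, 0, 2, 0, 1],
  [0, 0, 5, 0, 1],
  [0, 0, 7, 0, 1],
  [0, 0, 7, 0, 1],
  [0, 0, 7, 0, 1],
])

```text
clock: 62.0
ee_pos: [601.6, 248.2, 252.6]
tool_rot: [[0.999, -0.036, 0.001], [-0.036, -0.999, 0.0], [0.001, -0.0, -1.0]]
ft_force: [0.0, 0.4, -4.7]
grip_width: 0.124
grasp_force: 60.2
```

```bash
python3 -c "
from h import *
print(go(601.5,251.2,221,-2.0),manip.get_state()['ee_pos'],np.round(manip.get_state()['qpos'],2))"
```

```text
(array([-0.02, -0.3 ,  3.16]), np.float64(-0.1)) [601.58765515 248.2176081  252.56183679] [-1.08  0.61  0.98  1.57 -0.53  1.24 -1.62]
```

Call:
servo_tool([
  [0, -0.3, 1, -0.1, 1],
  [0, -0.3, 2, -0.1, 1],
  [0, -0.3, 2.7, -0.1, 1],
  [0, -0.3, 2.9, -0.1, 1],
  [0, -0.3, 2.9, -0.1, 1],
])

```text
clock: 62.62
ee_pos: [601.2, 251.6, 222.7]
tool_rot: [[0.999, -0.034, -0.0], [-0.034, -0.999, -0.0], [-0.0, 0.0, -1.0]]
ft_force: [0.1, -0.9, -5.6]
grip_width: 0.123
grasp_force: 60.4
```

```bash
python3 -c "
from h import *
print(go(601.5,251.2,221,-2.0),manip.get_state()['ee_pos'])"
```

```text
(array([0.03, 0.04, 0.17]), np.float64(0.1)) [601.19924684 251.56883899 222.70360447]
```

Call:
servo_tool([
  [0.02, 0.02, 0.15, 0, 1],
  [0.02, 0.02, 0.15, 0, 1],
])

```text
clock: 62.88
ee_pos: [601.6, 251.5, 221.6]
tool_rot: [[0.999, -0.033, 0.001], [-0.033, -0.999, 0.0], [0.001, -0.0, -1.0]]
ft_force: [0.4, 0.7, -4.4]
grip_width: 0.123
grasp_force: 60.5
```

Call:
servo_tool([
  [0, 0, 0.1, 0, 1],
  [0, 0, 0.1, 0, 1],
])

```text
clock: 63.12
ee_pos: [601.6, 251.5, 221.5]
tool_rot: [[0.999, -0.033, 0.001], [-0.033, -0.999, 0.001], [0.001, -0.001, -1.0]]
ft_force: [-3.3, -0.6, 5.4]
grip_width: 0.125
grasp_force: 61.7
```

Call:
servo_tool([
  [0, 0, 0.1, 0, 1],
  [0, 0, 0.1, 0, 1],
])

```text
clock: 63.38
ee_pos: [601.6, 251.4, 221.5]
tool_rot: [[0.999, -0.033, 0.001], [-0.033, -0.999, 0.002], [0.001, -0.002, -1.0]]
ft_force: [-7.4, -0.4, 11.7]
grip_width: 0.125
grasp_force: 62.8
```

Seated; release and rise clear, then check.

Call:
servo_tool([
  [0, 0, -0.15, 0, 1],
  [0, 0, -0.15, 0, 0.4],
  [0, 0, -0.15, 0, 0.4],
  [0, 0, -0.15, 0, 0.4],
  [0, 0, -3, 0, 0.4],
  [0, 0, -8, 0, 0.4],
  [0, 0, -13, 0, 0.4],
  [0, 0, -13, 0, 0.4],
])

```text
clock: 64.38
ee_pos: [603.1, 251.0, 353.4]
tool_rot: [[0.999, -0.034, 0.006], [-0.034, -0.999, 0.003], [0.006, -0.003, -1.0]]
ft_force: [0.5, -1.0, -0.5]
grip_width: 0.301
grasp_force: 0.0
```

Call:
servo_tool([
  [0, 0, 0, 0, 0.4],
  [0, 0, 0, 0, 0.4],
  [0, 0, 0, 0, 0.4],
])

```text
clock: 64.75
ee_pos: [601.0, 251.6, 348.2]
tool_rot: [[0.999, -0.033, -0.001], [-0.033, -0.999, -0.001], [-0.001, 0.001, -1.0]]
ft_force: [-1.0, 0.4, -0.5]
grip_width: 0.301
grasp_force: 0.0
```

```bash
python3 tray.py 223 602 251
python3 - <<'E'
from h import *
p,d=optics.capture('scene');cv2.imwrite('pics/s2.png',p[:,:,::-1])
E
```

```text
[-1.1   0.55  1.02  1.43 -0.47  1.42 -1.68] [600.98389798 251.55803769 348.17210898]
rim [604.  251.2 199.5 150.7  -1.9]
board [602.9 251.5 190.5  13.   -1.7] 221.1447084401192
(array([3.100e-01, 1.000e-02, 1.324e+01]), np.float64(-0.2))
```

View pics/s2.png

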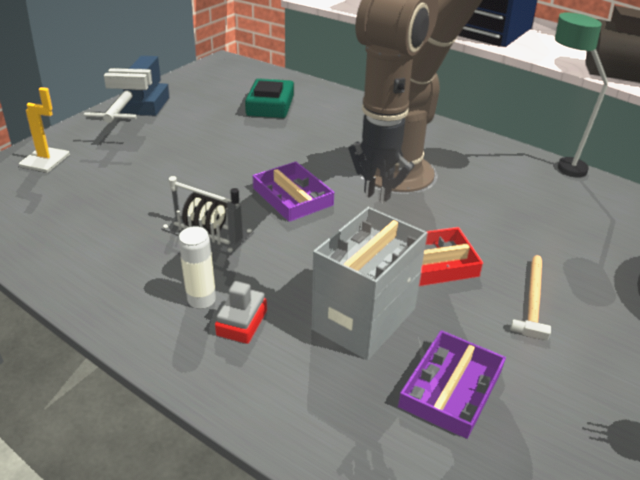

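The scene shows the stack rebuilt square at (370,280), with the crate label at (340,318) as at the start. The keeper is shut over three discs in the rack (205,215), and the battery and can are where they were.

```bash
python3 -c "
from rig import close_job
print(close_job())"
```

```text
the job is handed in; nothing more can be done
None
```

The job is handed in at about 65 s: the three discs that were present stand home in the rack, the keeper bar is shut past its ball, and the bolt and bracket trays are back squarely on the unmoved disc crate in their original order. The bracket tray was knocked aside while it stood on the bench, so I measured it again before picking it up. No verdict was returned.

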